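Rack the spice jar and snap its cap home

ROBOT

A 7-joint arm with a two-finger parallel gripper is mounted at the origin on the work surface. World frame = base frame: x ahead of the robot, y to its left, z up, the work surface at z = 0. Lengths are in m, angles in rad, forces in N, time in s.
With the tool pointing down it reaches from about 0.4 to 0.875 m from the base axis. Payload 6.5 kg.
Tool frame: the origin (TCP) lies between the finger pads; the fingertips stand 17 mm ahead of it and the grasp point (between the pads) lies 2 mm behind it; z points along the fingers, x is the direction in which the jaws open and shut, and the axes are right-handed (so a half turn about z gives the same grasp; the last joint's range is limited). The gripper opens to 88 mm and grips with 3 to 60 N. Pads are 18 mm wide; open, the fingers measure 123 mm over their backs; the gripper's body (75 mm by 187 mm) begins 45 mm behind the grasp point.
Start: joints at [-1.369, 0.536, -0.004, 1.538, 0.003, 1.067, -0.071], TCP at [0.172, 0.627, 0.256] pointing down, gripper open.
Joint ranges: [-2.7, 2.7], [-0.37, 2.16], [-1.27, 1.26], [0.24, 2.4], [-1.31, 4.45], [0.19, 1.91], [-2.76, 2.76]. Speed limits (rad/s): [2.39, 2.39, 3.14, 3.14, 3.14, 3.14, 3.14].

INTERFACE

Orientations are given as a rotation vector (axis times angle).
In Python, from cell import env gives the robot as it stands.
- The arm moves only by the shell command python3 -m creep 'ROWS' [FORCE]. ROWS is JSON, a list that holds one entry, the list of rows, each a list of 7 numbers: the opening, from 0 (shut) to 1 (fully open), then the shift along the tool's x, y, z in mm, then the turn, a rotation vector about the tool's x, y, z in rad. In form: [[[fingers, x, y, z, rx, ry, rz], ...]]. A call has 1 to 8 rows; each row shifts and turns the pose as measured when the row begins, along the tool's axes as they then stand; what a row does not reach is not made up. A row lasts 1/8 s, in which the tool goes at most 62.5 mm and 10.7 degrees, less where a joint would pass 70% of its speed; a pose out of reach is approached as far as the arm can. A call with a gripper value outside its range is refused whole. The fingers move at their own pace and stop on an object; FORCE is the grip in N (left out, the last holds). Time passes only in rows, so rows that do not move let the fingers close. It gives the time, the measured TCP pose, the force and the opening at its end, in the units of the state.
- env.get_obs(): the state, without advancing time (a new reading comes with each control period).
- env.read_camera(name): name is "scene" or "top" or "wrist"; returns the picture (384x512x3 uint8, red, green, blue); there is no depth.
- env.camera_info(name): a dict with "intrinsics" (3x3 intrinsics, pixels), "dist" ([k1, k2, p1, p2, k3] as OpenCV has them; the pictures are not rectified), "rvec" (rotation vector, rad) and "tvec" (3), from world to camera coordinates, as OpenCV has them. Camera axes: x right, y down, z forward; pixel columns grow to the right and rows downward; lengths in m; the calibration is good to about 2 mm. A picture is of the moment at which its call begins: read the wrist's pose just before it. camera_info takes no time and is no camera call; for the wrist camera it gives the pose at the moment of the call.
- env.hand_in(): hands the job in, once; it reports no verdict.
The state is a dict: "time": time; "q": joint angles; "joint_velocities": joint speeds; "joint_efforts": joint torques, N m; "tcp_pos": TCP position; "ee_rot": TCP orientation; "ft_force": force on the tool from outside, world axes, zero at the start; "wrist_torque": the same for the moment, N m; "gripper_width": finger opening in m.
Only numpy, scipy, OpenCV 4.12 (cv2) and the standard library are available. Lean on these libraries where they do the work, as an engineer would, in place of code of your own. Each camera call takes 0.05 s, during which the arm holds its last target.

TASK

Stand the open spice jar in the empty pocket of the wooden spice rack, seated flat on the pocket floor, and let go of it there. Then put its snap cap on the neck and press down until it clicks, and keep pressing after the click until the cap sits fully home on the jar's shoulder. Finish still on the cap and bearing down firmly on it (about 10 N), without letting go, and leave the two capped jars and the low tin where they are.

Things in the scene. Friction and masses are not known exactly. Their poses are not given: they have to be found in the camera images.
- jar: the open spice jar: white stoneware, 140 to 270 g, square body 50 x 50 mm and 70 mm high to its flat shoulder, with a round neck in the middle of the top (86.5 mm in all). Stands upright on the counter. Origin: centre of its underside, z up; x and y square to its side faces.
- jar_mouth (a point): centre of the jar's open mouth, at the top of the neck, 16.5 mm above the shoulder. The neck is 23 mm in diameter at its top, widens downwards as a cone to a 30 mm snap bead 9.5 to 10.5 mm above the shoulder, and is undercut below the bead to 26.8 mm.
- cap: the jar's loose snap cap: black plastic, round, 44 mm diameter, 27 mm high, 30 g, flat top, open underside (bore 32.6 mm wide, 18 mm deep) with four inward spring catches near the lower rim. Lies mouth down on the counter. Origin: centre of its lower rim, z up. Home on the jar, its origin is 70 mm above the jar's origin.
- cap_top (a point): centre of the cap's flat top. On the neck the cap first rests on its catches, 10 mm above home; pushing it over the bead takes 6 to 15 N; about 5 mm above home the force drops sharply to nothing (the click). It must be pushed on against a light rub (2 N) until its lower rim meets the jar's shoulder and it stops dead: home. The catches hold it on.
- rack: the spice rack: a solid dark-wood block, fixed, 84 mm (its x) by 272 mm (its y) and 30 mm high, with three square pockets 54 x 54 mm in a row along its y at -90, 0 and +90 mm, each 22 mm deep (pocket floor 8 mm above the counter). Origin: centre of its underside.
- place: the empty pocket of the rack, lined with a thin sheet of cork: its origin is the centre of that pocket's floor, 8 mm above the counter, axes as the rack's. It can be any one of the three; the other two hold the capped jars.
- jar_a: a capped jar standing in another pocket: same jar with the same cap fully home, 97 mm high. Origin: centre of its underside. Leave it alone.
- jar_b: the second capped jar in the rack, like jar_a. Leave it alone.
- tin: a closed low food tin with a paper band, 66 mm diameter, 41 mm high, standing on the counter. Origin: centre of its underside. Leave it alone.
There are look-alikes about, which are no part of the job. Leave any purple look-alike of the jar alone. Of the things that look like the cap, the smallest one is meant.

How it is judged:
By the outcome, as a careful person would: the job done as asked, in the order asked, and still so for the second after the job is handed in, while the arm keeps its last pose, push and grip.
It also fails if it takes over 61 s, if anything falls off the work surface, if the arm or the gripper's body presses on something with over 40 N, if the wrist force passes 120 N, or if a joint passes its speed limit or range.

## Working session

There is one attempt and no reset: what is moved stays moved. The work goes in short steps, Python scripts to look and compute and a shell command to move; the robot and the scene stay as the last step left them, time stands still between calls to the robot, and variables do not carry over. Pictures are saved under pics/ and viewed, and the job is handed in when it is done.

```bash
ls; mkdir -p pics; python3 - <<'E'
from cell import env
import cv2
o=env.get_obs()
for k in o: print(k,o[k])
for n in("scene","top","wrist"):
    i=env.camera_info(n); print(n,i)
    cv2.imwrite(f"pics/{n}0.png",cv2.resize(env.read_camera(n)[:,:,::-1],(768,576)))
E
```

```text
pics
time 0.0
q [-1.36922602  0.53715229 -0.00442433  1.53883564  0.00260657  1.06728614
 -0.07119272]
joint_velocities [-0.00041841 -0.00099052 -0.0003495   0.00146424 -0.00054368 -0.00050364
 -0.00110077]
joint_efforts [-9.46734804e-05 -5.70970273e+01  9.91095565e-01 -2.51593959e+01
 -5.61071921e-02  1.79700303e-02  1.69854247e-04]
tcp_pos [0.1718519  0.62628457 0.25486279]
ee_rot [ 2.49713285e+00  1.90443816e+00 -1.95567857e-03]
ft_force [-0.12250621 -0.18249484  0.55229824]
wrist_torque [ 0.01417891 -0.02875188  0.01609595]
gripper_width 0.08809961344850636
scene {'intrinsics': array([[430.27857605,   0.        , 256.67101471],
       [  0.        , 430.27857605, 189.91246935],
       [  0.        ,   0.        ,   1.        ]]), 'dist': array([-0.154748,  0.      ,  0.      ,  0.      ,  0.      ]), 'rvec': array([ 2.09195538,  0.65127783, -0.34594962]), 'tvec': array([-0.44304386, -0.09926937,  1.3571185 ])}
top {'intrinsics': array([[477.83906956,   0.        , 256.16077269],
       [  0.        , 477.83906956, 194.17847504],
       [  0.        ,   0.        ,   1.        ]]), 'dist': array([-0.18828361,  0.        ,  0.        ,  0.        ,  0.        ]), 'rvec': array([ 2.19554444, -2.21614569,  0.08967878]), 'tvec': array([0.02043822, 0.5339179 , 0.98655957])}
wrist {'intrinsics': array([[315.43192173,   0.        , 255.96795504],
       [  0.        , 315.43192173, 190.20418433],
       [  0.        ,   0.        ,   1.        ]]), 'dist': array([0.01755513, 0.        , 0.        , 0.        , 0.        ]), 'rvec': array([-2.31924623, -1.76729416, -0.23759029]), 'tvec': array([-0.64889021, -0.03608148,  0.3892636 ])}
```

View pics/scene0.png

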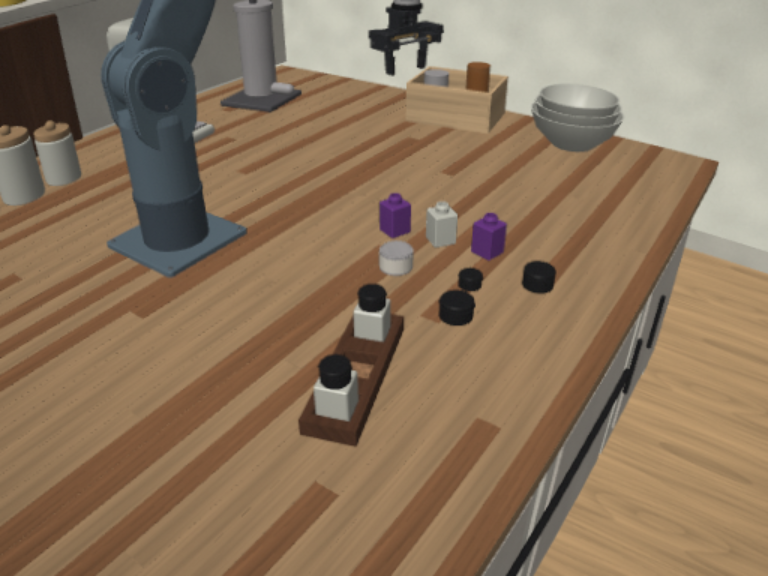

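View pics/top0.png

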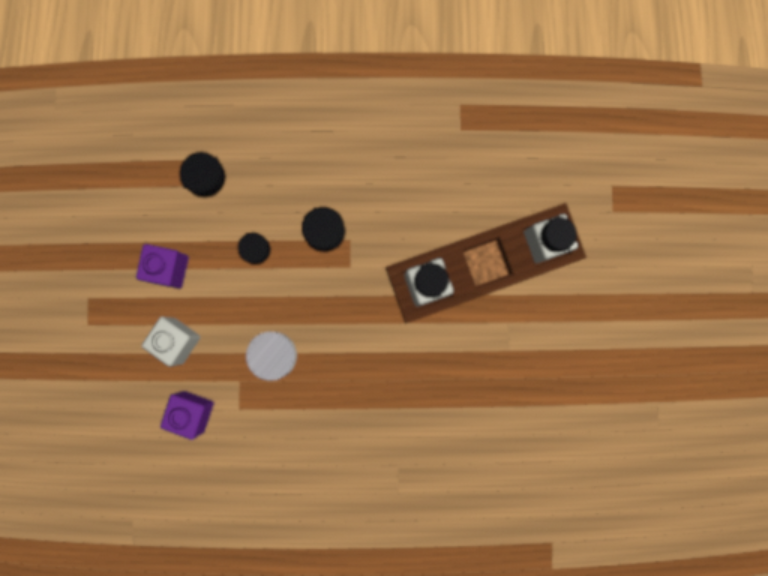

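View pics/wrist0.png

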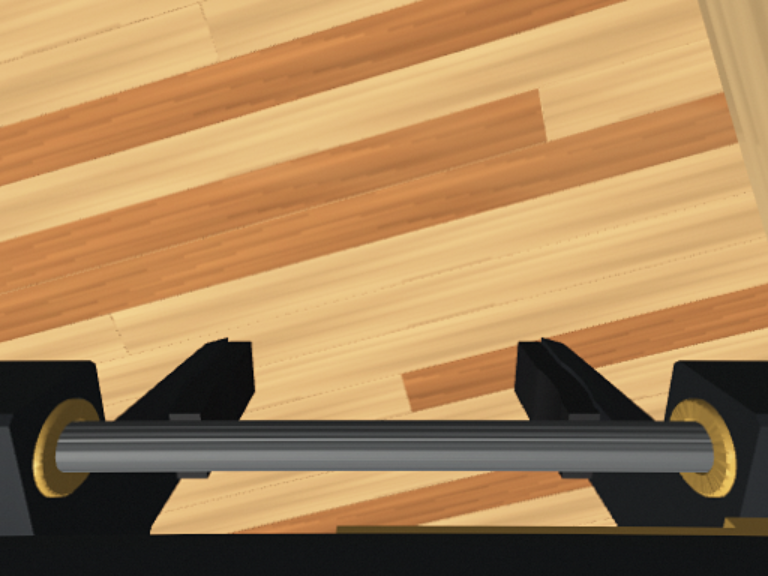

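The middle pocket, with its cork floor at top view (487,262), is empty. The open jar is at (168,342) between two purple jars, and the smallest cap is at (254,248). Next I'll measure them.

```bash
cat > h.py <<'E'
import numpy as np, cv2
from cell import env
def ray(n,uv,info=None):
    i=info or env.camera_info(n)
    p=cv2.undistortPoints(np.array(uv,float).reshape(-1,1,2),i["intrinsics"],i["dist"]).reshape(-1,2)
    R=cv2.Rodrigues(i["rvec"])[0]; c=-R.T@i["tvec"]
    d=np.c_[p,np.ones(len(p))]@R
    return c,d
def onz(n,uv,z,info=None):
    c,d=ray(n,uv,info); return c+d*((z-c[2])/d[:,2])[:,None]
def proj(n,P,info=None):
    i=info or env.camera_info(n)
    return cv2.projectPoints(np.array(P,float).reshape(-1,3),i["rvec"],i["tvec"],i["intrinsics"],i["dist"])[0].reshape(-1,2)
def blobs(m,amin=60):
    cs,_=cv2.findContours(m.astype(np.uint8),cv2.RETR_EXTERNAL,cv2.CHAIN_APPROX_NONE)
    return [c for c in cs if cv2.contourArea(c)>amin]
E
python3 - <<'E'
from h import *
im=env.read_camera("top"); cv2.imwrite("pics/topn.png",im[:,:,::-1])
hsv=cv2.cvtColor(im,cv2.COLOR_RGB2HSV); g=im.astype(int).max(2)
np.set_printoptions(precision=4,suppress=True)
print("black")
for c in blobs(g<50):
    (x,y),r=cv2.minEnclosingCircle(c); print(x,y,r,cv2.contourArea(c),onz("top",[x,y],.027)[0])
print("white")
for c in blobs((hsv[:,:,1]<50)&(g>120)):
    (x,y),r=cv2.minEnclosingCircle(c); print(x,y,r,cv2.contourArea(c),cv2.minAreaRect(c),onz("top",[x,y],.04)[0])
print("dark wood")
m=((g<115)&(hsv[:,:,1]>90)&(hsv[:,:,0]<20)|(g<50)).astype(np.uint8)
for c in blobs(m,300):
    r=cv2.minAreaRect(c);print(r,cv2.contourArea(c));b=cv2.boxPoints(r);print(onz("top",b,.03))
for n,s in(("jar",(85,205,60,60)),("rack",(250,125,150,100))):
    x,y,w,h=s;cv2.imwrite(f"pics/t_{n}.png",cv2.resize(im[y:y+h,x:x+w,::-1],None,fx=600/h if h<80 else 5,fy=600/h if h<80 else 5,interpolation=cv2.INTER_CUBIC))
E
```

```text
black
287.3571472167969 186.07142639160156 11.077282905578613 321.0 [ 0.5497 -0.0492  0.027 ]
168.94366455078125 165.2957763671875 10.205340385437012 285.0 [0.5952 0.1967 0.027 ]
372.0 156.0 11.401854515075684 342.5 [ 0.6123 -0.2305  0.027 ]
215.36045837402344 152.3372039794922 14.374242782592773 567.0 [0.6213 0.0998 0.027 ]
134.5 116.0 14.840922355651855 600.5 [0.701  0.2711 0.027 ]
white
180.427001953125 237.01824951171875 16.69553565979004 797.0 ((180.00001525878906, 236.50003051757812), (31.819805145263672, 31.819805145263672), 45.0) [0.4467 0.1712 0.04  ]
113.5 227.5 18.828269958496094 588.0 ((113.076904296875, 227.3845977783203), (28.844409942626953, 27.735010147094727), 33.690067291259766) [0.4666 0.3102 0.04  ]
dark wood
((168.75, 165.75), (21.920310974121094, 21.21320343017578), 45.0) 369.5
[[0.5948 0.2286 0.03  ]
 [0.6258 0.1973 0.03  ]
 [0.593  0.1648 0.03  ]
 [0.5621 0.196  0.03  ]]
((215.5, 153.0), (30.0, 29.0), 90.0) 680.5
[[0.6513 0.1295 0.03  ]
 [0.6507 0.0691 0.03  ]
 [0.5879 0.0694 0.03  ]
 [0.5885 0.1295 0.03  ]]
((323.16290283203125, 175.15611267089844), (40.225826263427734, 128.9513702392578), 70.34617614746094) 4902.0
[[ 0.5669  0.0165  0.03  ]
 [ 0.6579 -0.2424  0.03  ]
 [ 0.5769 -0.2694  0.03  ]
 [ 0.4884 -0.0106  0.03  ]]
((134.75001525878906, 116.25000762939453), (31.11269760131836, 28.991374969482422), 45.0) 704.5
[[0.7024 0.3159 0.03  ]
 [0.7459 0.2726 0.03  ]
 [0.6972 0.2245 0.03  ]
 [0.6543 0.2675 0.03  ]]
```

View pics/t_jar.png

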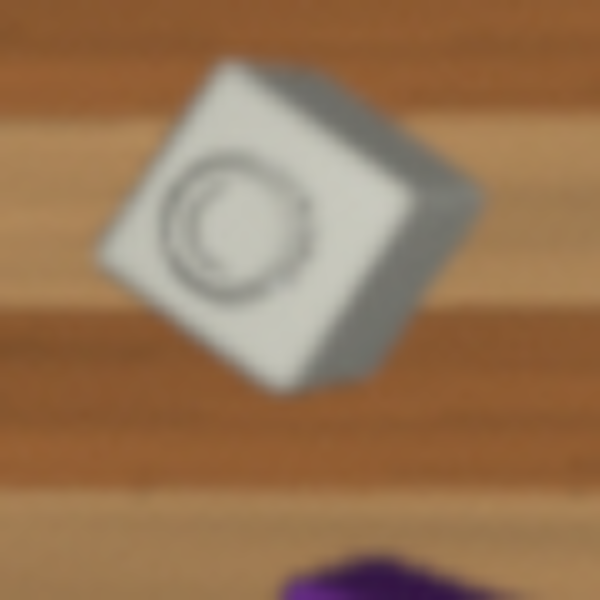

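View pics/t_rack.png

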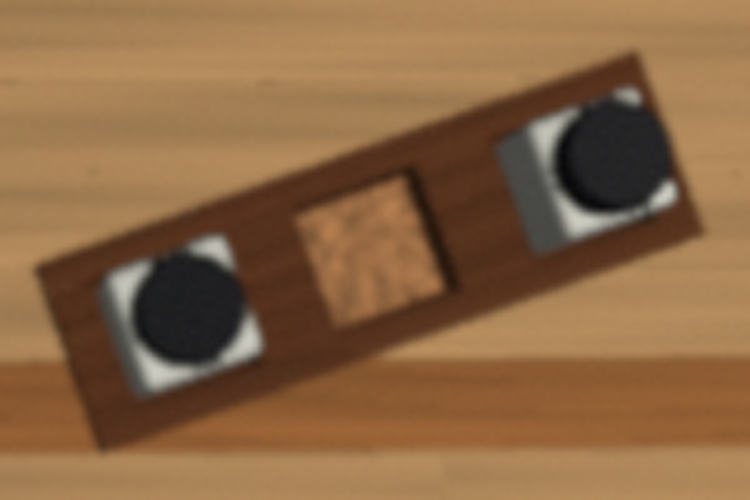

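```bash
python3 - <<'E'
from h import *
np.set_printoptions(precision=4,suppress=True)
J=np.array([(228,60),(413,190),(285,392),(97,258)],float); J=(J+.5)/10-.5+[85,205]
P=onz("top",J,.07); print(P,"\nctr",P.mean(0),"edges",[np.linalg.norm(P[i]-P[(i+1)%4]) for i in range(4)],
 [np.degrees(np.arctan2(*(P[(i+1)%4]-P[i])[[1,0]])) for i in range(4)])
print("mouth",onz("top",(np.array([(236,228.)])+.5)/10-.5+[85,205],.078))
K=np.array([(38,268),(635,52),(703,235),(100,450)],float); K=(K+.5)/5-.5+[250,125]
P=onz("top",K,.03); print(P,"\nctr",P.mean(0),"edges",[np.linalg.norm(P[i]-P[(i+1)%4]) for i in range(4)],
 [np.degrees(np.arctan2(*(P[(i+1)%4]-P[i])[[1,0]])) for i in range(4)])
T=np.array([(295,210),(408,170),(458,290),(335,330)],float)
print(onz("top",(T+.5)/5-.5+[250,125],.03))
print("caps",onz("top",(np.array([(190,306),(613,155)])+.5)/5-.5+[250,125],.105))
print("cap",onz("top",[(168.95,165.3)],.027))
im=env.read_camera("scene")
for n,s in(("cap",(290,165,50,40)),("jar",(275,125,45,45))):
    x,y,w,h=s;cv2.imwrite(f"pics/s_{n}.png",cv2.resize(im[y:y+h,x:x+w,::-1],None,fx=12,fy=12,interpolation=cv2.INTER_CUBIC))
# verification overlays
print(proj("scene",[[.5952,.1967,.027],[.5952,.1967,0]]))
E
```

```text
[[0.5008 0.3145 0.07  ]
 [0.4748 0.2767 0.07  ]
 [0.4346 0.3029 0.07  ]
 [0.4613 0.3416 0.07  ]] 
ctr [0.4679 0.3089 0.07  ] edges [np.float64(0.04599245630068945), np.float64(0.04798388951077347), np.float64(0.04702948228239028), np.float64(0.04789355125327087)] [np.float64(-124.52067369661815), np.float64(146.78516827464827), np.float64(55.38440914959428), np.float64(-34.453014512227995)]
mouth [[0.4674 0.3106 0.078 ]]
[[ 0.5663  0.0134  0.03  ]
 [ 0.6569 -0.2412  0.03  ]
 [ 0.5786 -0.2684  0.03  ]
 [ 0.4909 -0.0114  0.03  ]] 
ctr [ 0.5732 -0.1269  0.03  ] edges [np.float64(0.27025109924459295), np.float64(0.08282407747874614), np.float64(0.2716013375112868), np.float64(0.07940304236972431)] [np.float64(-70.41506481848563), np.float64(-160.83007731745167), np.float64(108.8587477975268), np.float64(18.193342950864494)]
[[ 0.5898 -0.0939  0.03  ]
 [ 0.6064 -0.1419  0.03  ]
 [ 0.5559 -0.162   0.03  ]
 [ 0.5396 -0.1098  0.03  ]]
caps [[ 0.5446 -0.0425  0.105 ]
 [ 0.6025 -0.2094  0.105 ]]
cap [[0.5951 0.1967 0.027 ]]
[[313.5279 181.7168]
 [312.8349 189.7199]]
```

View pics/s_cap.png

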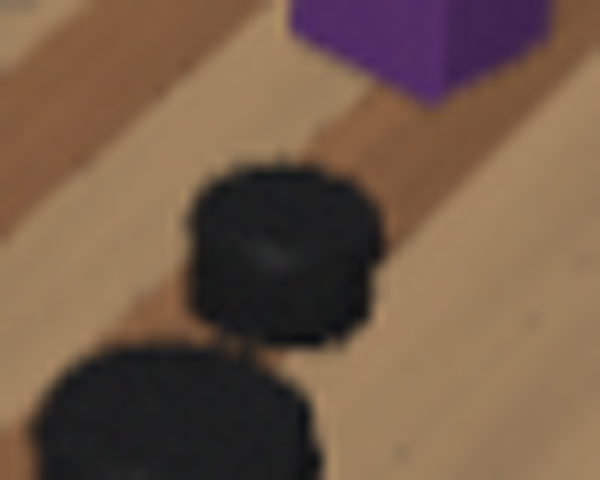

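View pics/s_jar.png

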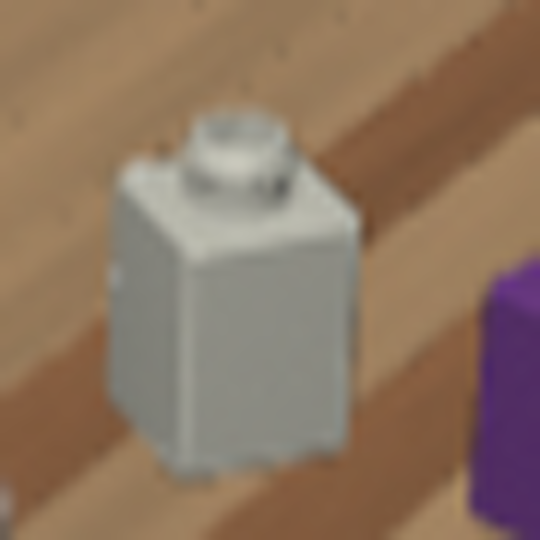

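```bash
cat >> h.py <<'E'
from scipy.spatial.transform import Rotation as Ro
def Rt(yawdeg):
    t=np.radians(yawdeg); return np.array([[np.cos(t),np.sin(t),0],[np.sin(t),-np.cos(t),0],[0,0,-1]])
def tool():
    o=env.get_obs(); return np.array(o["tcp_pos"]),Ro.from_rotvec(o["ee_rot"]).as_matrix(),o
def plan(p,yaw,n):
    p0,R,o=tool(); T=Rt(yaw); rv=Ro.from_matrix(R.T@T).as_rotvec()/n; d=(np.array(p)-p0)/n*1000
    for k in range(n):
        print(k,np.round(R.T@d,1),np.round(rv,4)); R=R@Ro.from_rotvec(rv).as_matrix()
def st():
    p0,R,o=tool()
    print("t",round(o["time"],2),"p",np.round(p0,4),"yaw",round(np.degrees(np.arctan2(R[1,0],R[0,0])),2),"tilt",np.round(R[:2,2],4),"F",np.round(o["ft_force"],1),"w",round(o["gripper_width"],4))
E
python3 - <<'E'
from h import *
st(); p,R,o=tool(); i=env.camera_info("wrist"); C=cv2.Rodrigues(i["rvec"])[0]; c=-C.T@i["tvec"]
print("cam in tool",R.T@(c-p),"axes",(C@R).round(3))
plan((.467,.309,.22),55.6,8)
E
```

```text
t 0.25 p [0.1719 0.6265 0.2553] yaw 74.66 tilt [-0.0001 -0.0008] F [-0.5 -0.  -0.2] w 0.0882
cam in tool [ 0.00016572 -0.06849516 -0.12841185] axes [[ 1.     0.001  0.001]
 [-0.001  0.964 -0.267]
 [-0.001  0.267  0.964]]
0 [-28.5  46.1   4.4] [0.     0.0001 0.0416]
1 [-26.6  47.2   4.4] [0.     0.0001 0.0416]
2 [-24.6  48.3   4.4] [0.     0.0001 0.0416]
3 [-22.6  49.3   4.4] [0.     0.0001 0.0416]
4 [-20.5  50.2   4.4] [0.     0.0001 0.0416]
5 [-18.4  51.    4.4] [0.     0.0001 0.0416]
6 [-16.3  51.7   4.4] [0.     0.0001 0.0416]
7 [-14.1  52.3   4.4] [0.     0.0001 0.0416]
```

```bash
python3 -m creep '[[[1,-28.5,46,4.4,0,0,0.0416],[1,-26.6,47,4.4,0,0,0.0416],[1,-24.6,48,4.4,0,0,0.0416],[1,-22.6,49,4.4,0,0,0.0416],[1,-20.5,50,4.4,0,0,0.0416],[1,-18.4,51,4.4,0,0,0.0416],[1,-16,52,4.4,0,0,0.0416],[1,-14,52,4.4,0,0,0.0416]]]' 25
python3 - <<'E'
from h import *
st()
im=env.read_camera("wrist"); cv2.imwrite("pics/w1.png",cv2.resize(im[:,:,::-1],(768,576)))
plan((.467,.309,.20),55.6,3)
E
```

```text
time: 1.25
tcp_pos: [0.4703, 0.3042, 0.2184]
ee_rot: [-2.777, -1.462, -0.001]
ft_force: [0.4, 1.5, -0.6]
gripper_width: 0.0878
t 1.25 p [0.4703 0.3042 0.2184] yaw 55.55 tilt [-0.0008  0.0035] F [ 0.4  1.5 -0.6] w 0.0878
0 [ 1.8 -4.9  6. ] [ 0.0009 -0.0001 -0.0041]
1 [ 1.8 -4.9  6. ] [ 0.0009 -0.0001 -0.0041]
2 [ 1.8 -4.9  6. ] [ 0.0009 -0.0001 -0.0041]
```

View pics/w1.png

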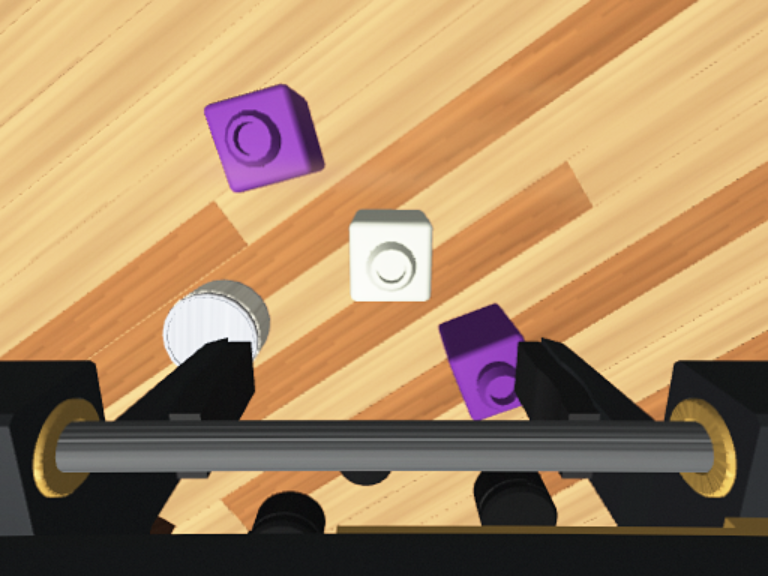

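```bash
python3 -m creep '[[[1,2,-5,6,0,0,0],[1,2,-5,6,0,0,0],[1,0,0,0,0,0,0],[1,0,0,0,0,0,0]]]'
python3 - <<'E'
from h import *
st(); i=env.camera_info("wrist")
im=env.read_camera("wrist"); cv2.imwrite("pics/w2.png",cv2.resize(im[:,:,::-1],(768,576)))
hsv=cv2.cvtColor(im,cv2.COLOR_RGB2HSV)
m=(hsv[:,:,1]<30)&(hsv[:,:,2]>215); m[:, :200]=0; m[:,320:]=0; m[:120]=0;m[230:]=0
for c in blobs(m): print(cv2.minAreaRect(c),cv2.boundingRect(c))
x,y=220,130; cv2.imwrite("pics/w2z.png",cv2.resize(im[y:y+80,x:x+80,::-1],None,fx=7,fy=7,interpolation=cv2.INTER_CUBIC))
E
```

```text
time: 1.8
tcp_pos: [0.4678, 0.3078, 0.2049]
ee_rot: [2.785, 1.452, 0.001]
ft_force: [0.4, -0.6, 0.4]
gripper_width: 0.0882
t 1.8 p [0.4678 0.3078 0.2049] yaw 55.07 tilt [ 0.0007 -0.0007] F [ 0.4 -0.6  0.4] w 0.0882
((258.5, 181.5), (53.0, 55.0), 90.0) (231, 155, 56, 54)
```

View pics/w2z.png

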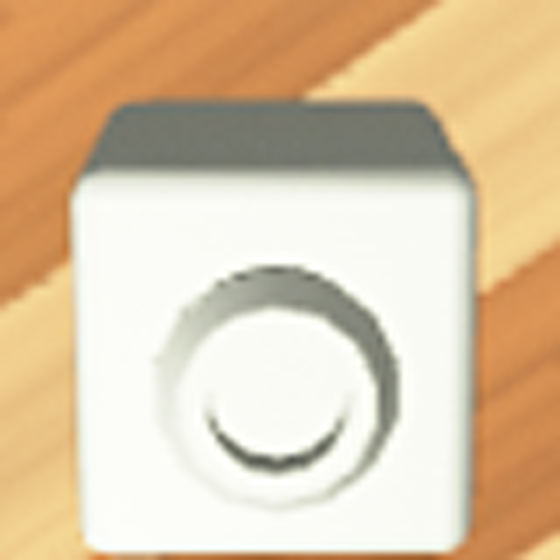

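```bash
python3 - <<'E'
from h import *
np.set_printoptions(precision=4,suppress=True)
J=(np.array([(72,168),(477,168),(470,552),(82,552)],float)+.5)/7-.5+[220,130]
P=onz("wrist",J,.07); print(P,P.mean(0),[np.linalg.norm(P[i]-P[(i+1)%4]) for i in range(4)],[np.degrees(np.arctan2(*(P[(i+1)%4]-P[i])[[1,0]])) for i in range(4)])
print("mouth",onz("wrist",(np.array([(281,405)])+.5)/7-.5+[220,130],.0865))
c=P.mean(0)[:2]
plan((*c,.057),55.4,3)
E
```

```text
[[0.4326 0.3055 0.07  ]
 [0.4604 0.3453 0.07  ]
 [0.5004 0.3178 0.07  ]
 [0.4725 0.2778 0.07  ]] [0.4665 0.3116 0.07  ] [np.float64(0.04851623569184913), np.float64(0.04852393803980012), np.float64(0.048772383189120375), np.float64(0.0485355191602753)] [np.float64(55.02361776968409), np.float64(-34.47325849173944), np.float64(-124.96092899513634), np.float64(145.22423749202045)]
mouth [[0.4674 0.3116 0.0865]]
0 [ 0.8 -1.1 49.3] [ 0.0003  0.     -0.0019]
1 [ 0.8 -1.1 49.3] [ 0.0003  0.     -0.0019]
2 [ 0.8 -1.  49.3] [ 0.0003  0.     -0.0019]
```

```bash
python3 -m creep '[[[1,0.8,-1,45,0,0,-0.002],[1,0.8,-1,45,0,0,0],[1,0.8,-1,45,0,0,0],[1,0,0,15,0,0,0],[1,0,0,0,0,0,0]]]' 30
python3 -c "
from h import *
st();plan((.467,.3116,.053),55.2,1)"
```

```text
time: 2.48
tcp_pos: [0.468, 0.3162, 0.054]
ee_rot: [-2.779, -1.461, -0.011]
ft_force: [-0.4, 0.1, 0.6]
gripper_width: 0.088
t 2.48 p [0.468  0.3162 0.054 ] yaw 55.45 tilt [0.0056 0.0049] F [-0.4  0.1  0.6] w 0.088
0 [-4.4  1.8  1. ] [ 0.0018 -0.0072  0.0043]
```

```bash
python3 -m creep '[[[1,-4.4,1.8,0.5,0.002,-0.007,0.004],[1,0,0,0,0,0,0],[0.5,0,0,0,0,0,0],[0.3,0,0,0,0,0,0],[0.3,0,0,0,0,0,0],[0.3,0,0,0,0,0,0]]]' 30
python3 -c "
from h import *
st();plan((.467,.3116,.053),55.2,1)"
```

```text
time: 3.22
tcp_pos: [0.4694, 0.3125, 0.0582]
ee_rot: [-2.783, -1.454, -0.009]
ft_force: [-3.0, -2.8, 2.6]
gripper_width: 0.0502
t 3.23 p [0.4694 0.3125 0.0582] yaw 55.18 tilt [0.0048 0.0038] F [-3.  -2.8  2.6] w 0.0502
0 [-2.1 -1.4  5.2] [ 0.0018 -0.0058 -0.0004]
```

```bash
python3 -m creep '[[[0.3,0,0,0,0,0,0],[0.3,0,0,0,0,0,0]]]' 30
python3 -c "
from h import *
st();im=env.read_camera('wrist'); cv2.imwrite('pics/w3.png',cv2.resize(im[:,:,::-1],(768,576)));st()"
```

```text
time: 3.48
tcp_pos: [0.4693, 0.3125, 0.0582]
ee_rot: [-2.783, -1.454, -0.009]
ft_force: [-0.4, -0.5, 1.2]
gripper_width: 0.0501
t 3.48 p [0.4693 0.3125 0.0582] yaw 55.18 tilt [0.0047 0.0037] F [-0.4 -0.5  1.2] w 0.0501
t 3.52 p [0.4693 0.3125 0.0582] yaw 55.18 tilt [0.0047 0.0037] F [ 0.1 -0.4  0.8] w 0.0498
```

View pics/w3.png

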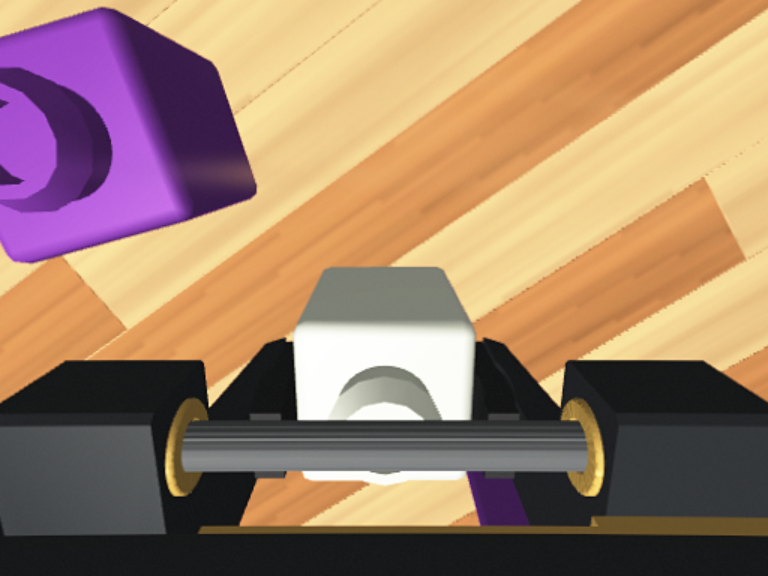

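```bash
python3 -m creep '[[[0.3,0,0,-30,0,0,0],[0.3,0,0,-55,0,0,0],[0.3,0,0,-55,0,0,0],[0.3,0,0,-45,0,0,0]]]' 30
python3 -c "
from h import *
st();plan((.606,-.221,.25),19.1,10)"
```

```text
time: 4.03
tcp_pos: [0.4657, 0.3104, 0.2431]
ee_rot: [2.783, 1.455, -0.007]
ft_force: [0.5, 1.0, -1.7]
gripper_width: 0.0495
t 4.03 p [0.4657 0.3104 0.2431] yaw 55.21 tilt [-0.0036 -0.0027] F [ 0.5  1.  -1.7] w 0.0495
0 [-35.6  41.8  -0.6] [-0.      0.0005  0.063 ]
1 [-32.9  44.   -0.6] [-0.      0.0005  0.063 ]
2 [-30.1  46.   -0.6] [-0.      0.0005  0.063 ]
3 [-27.1  47.8  -0.6] [-0.      0.0005  0.063 ]
4 [-24.1  49.4  -0.7] [-0.      0.0005  0.063 ]
5 [-20.9  50.8  -0.7] [-0.      0.0005  0.063 ]
6 [-17.7  52.   -0.7] [-0.      0.0005  0.063 ]
7 [-14.4  53.1  -0.7] [-0.      0.0005  0.063 ]
8 [-11.   53.9  -0.7] [-0.      0.0005  0.063 ]
9 [-7.6 54.4 -0.7] [-0.      0.0005  0.063 ]
```

```bash
python3 -m creep '[[[0.3,-35,42,-1,0,0,0.063],[0.3,-33,44,-1,0,0,0.063],[0.3,-30,46,-1,0,0,0.063],[0.3,-27,48,-1,0,0,0.063],[0.3,-24,49,-1,0,0,0.063],[0.3,-21,51,-1,0,0,0.063],[0.3,-18,52,-1,0,0,0.063],[0.3,-14,53,-1,0,0,0.063]]]' 30
python3 -c "
from h import *
st();plan((.606,-.221,.25),19.1,2)"
```

```text
time: 5.03
tcp_pos: [0.5808, -0.1185, 0.252]
ee_rot: [-3.055, -0.71, -0.005]
ft_force: [1.6, 0.3, -2.1]
gripper_width: 0.0499
t 5.03 p [ 0.5808 -0.1185  0.252 ] yaw 26.15 tilt [0.002 0.006] F [ 1.6  0.3 -2.1] w 0.0499
0 [-11.3  51.6   0.7] [-0.0024 -0.0021  0.0616]
1 [-8.1 52.2  0.8] [-0.0024 -0.0021  0.0616]
```

```bash
python3 -m creep '[[[0.3,-11,51,0,-0.002,-0.002,0.062],[0.3,-8,45,0,-0.002,-0.002,0.062],[0.3,0,0,0,0,0,0],[0.3,0,0,0,0,0,0]]]' 30
python3 -c "
from h import *
st();
im=env.read_camera('wrist'); cv2.imwrite('pics/w4.png',cv2.resize(im[:,:,::-1],(768,576)));st()
"
```

```text
time: 5.52
tcp_pos: [0.6022, -0.2212, 0.2491]
ee_rot: [3.1, 0.504, -0.005]
ft_force: [0.5, 0.9, -2.0]
gripper_width: 0.05
t 5.53 p [ 0.6022 -0.2212  0.2491] yaw 18.46 tilt [-0.0031 -0.0011] F [ 0.5  0.9 -2. ] w 0.05
t 5.58 p [ 0.602  -0.2215  0.2493] yaw 18.46 tilt [-0.0031 -0.0017] F [-0.5 -1.2 -2.4] w 0.0497
```

View pics/w4.png

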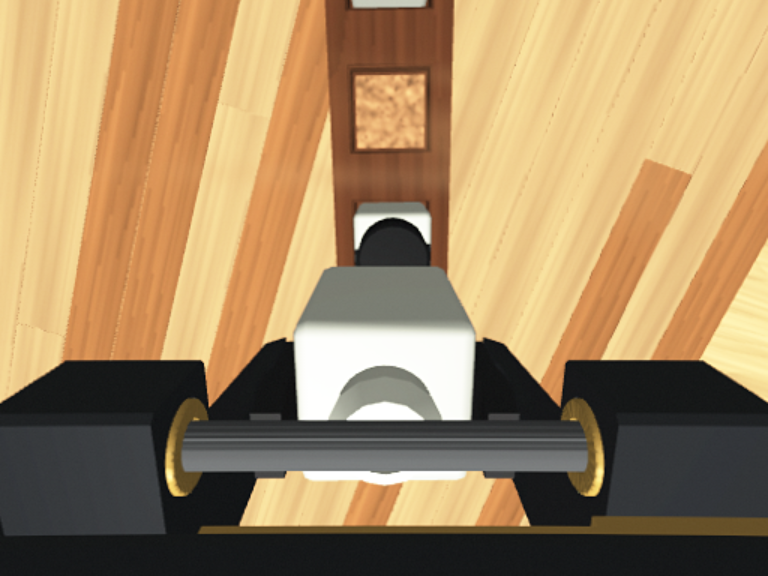

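```bash
python3 - <<'E'
import cv2
from h import *
im=env.read_camera("wrist"); np.save("w5.npy",im); st()
a=cv2.resize(im[35:110,220:300,::-1],None,fx=7,fy=7,interpolation=cv2.INTER_CUBIC);cv2.imwrite("pics/w5a.png",a)
b=cv2.resize(im[165:285,190:325,::-1],None,fx=5,fy=5,interpolation=cv2.INTER_CUBIC);cv2.imwrite("pics/w5b.png",b)
E
```

```text
t 5.62 p [ 0.6022 -0.2211  0.2495] yaw 18.49 tilt [-0.0028 -0.0016] F [-0.2  0.2 -3. ] w 0.0496
```

View pics/w5a.png

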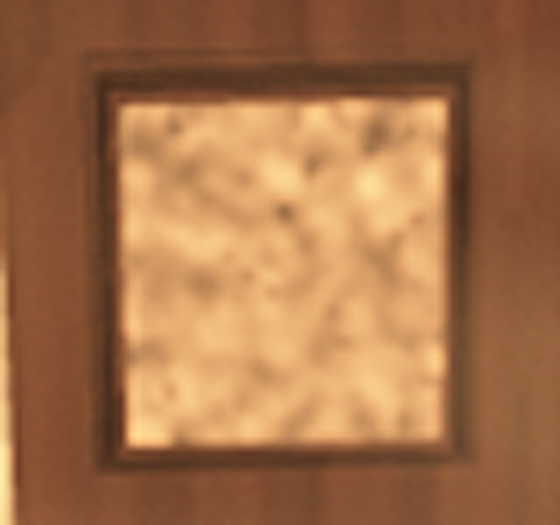

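View pics/w5b.png

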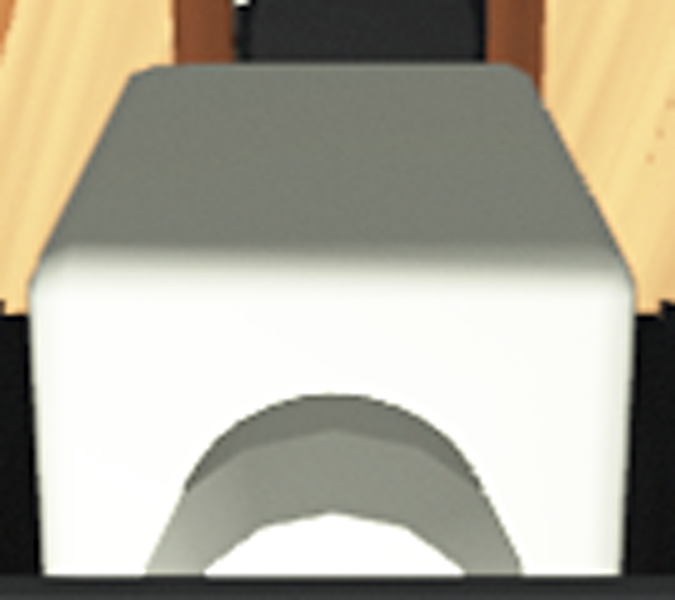

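```bash
python3 - <<'E'
from h import *
np.set_printoptions(precision=4,suppress=True)
p,R,o=tool()
def rep(Q,z):
    J=(np.array(Q,float)+.5)/7-.5+[220,35]
    P=onz("wrist",J,z); print(P.mean(0),[round(np.linalg.norm(P[i]-P[(i+1)%4]),4) for i in range(4)],[round(np.degrees(np.arctan2(*(P[(i+1)%4]-P[i])[[1,0]])),1) for i in range(4)])
rep([(118,100),(449,97),(442,445),(124,450)],.008)
rep([(97,67),(468,67),(462,463),(104,465)],.030)
J=(np.array([(32,265),(635,265)],float)+.5)/5-.5+[190,165]
P=onz("wrist",J,p[2]+.012); print("shoulder front, tool",(P-p)@R)
J=(np.array([(130,66),(535,66)],float)+.5)/5-.5+[190,165]
P=onz("wrist",J,p[2]-.058); print("base front, tool",(P-p)@R)
E
```

```text
[ 0.5743 -0.1266  0.008 ] [np.float64(0.051), np.float64(0.0512), np.float64(0.0511), np.float64(0.0516)] [np.float64(18.9), np.float64(-71.4), np.float64(-160.7), np.float64(108.5)]
[ 0.5744 -0.1275  0.03  ] [np.float64(0.0535), np.float64(0.0548), np.float64(0.0542), np.float64(0.0551)] [np.float64(18.4), np.float64(-71.0), np.float64(-161.3), np.float64(108.4)]
shoulder front, tool [[-0.0234 -0.0252 -0.0119]
 [ 0.0238 -0.0252 -0.0121]]
base front, tool [[-0.0245 -0.0247  0.0581]
 [ 0.0246 -0.0247  0.0579]]
```

```bash
python3 -c "
from h import *
st();plan((.5744,-.127,.24),18.7,2)"; python3 -m creep '[[[0.3,3,-48,0,0,0,0],[0.3,3,-48,0,0,0,0],[0.3,0,0,0,0,0,0],[0.3,0,0,0,0,0,0]]]' 30
python3 -c "
from h import *
st();plan((.5744,-.127,.10),18.7,3)"
```

```text
t 5.62 p [ 0.6022 -0.2211  0.2495] yaw 18.49 tilt [-0.0028 -0.0016] F [-0.2  0.2 -3. ] w 0.0496
0 [  1.7 -49.    4.7] [ 0.0003  0.0016 -0.0018]
1 [  1.8 -49.    4.7] [ 0.0003  0.0016 -0.0018]
time: 6.12
tcp_pos: [0.5767, -0.1209, 0.2495]
ee_rot: [-3.098, -0.516, 0.003]
ft_force: [0.2, 0.1, -3.2]
gripper_width: 0.0497
t 6.12 p [ 0.5767 -0.1209  0.2495] yaw 18.91 tilt [-0.002   0.0003] F [ 0.2  0.1 -3.2] w 0.0497
0 [-1.3  1.7 49.8] [-0.0003  0.0006  0.0012]
1 [-1.3  1.7 49.8] [-0.0003  0.0006  0.0012]
2 [-1.3  1.7 49.8] [-0.0003  0.0006  0.0012]
```

```bash
python3 -m creep '[[[0.3,-1.3,1.7,50,0,0,0.001],[0.3,-1.3,1.7,45,0,0,0.001],[0.3,-1,1.7,30,0,0,0],[0.3,0,0,15,0,0,0],[0.3,0,0,0,0,0,0],[0.3,0,0,0,0,0,0]]]' 30
python3 -c "
from h import *
st();plan((.5744,-.127,.098),18.7,1)"
```

```text
time: 6.88
tcp_pos: [0.5789, -0.1308, 0.1088]
ee_rot: [3.097, 0.509, 0.009]
ft_force: [0.5, 0.0, -1.8]
gripper_width: 0.05
t 6.88 p [ 0.5789 -0.1308  0.1088] yaw 18.67 tilt [ 0.0061 -0.0022] F [ 0.5  0.  -1.8] w 0.05
0 [-3.1 -5.1 10.8] [ 0.004  -0.0051 -0.0005]
```

```bash
python3 -m creep '[[[0.3,-3,-5,8,0.004,-0.005,0],[0.3,0,0,0,0,0,0],[0.3,0,0,0,0,0,0]]]' 30
python3 -c "
from h import *
st();plan((.5744,-.127,.094),18.7,1)"
```

```text
time: 7.25
tcp_pos: [0.5757, -0.1268, 0.1025]
ee_rot: [3.099, 0.51, 0.005]
ft_force: [0.1, 0.1, -1.6]
gripper_width: 0.0497
t 7.25 p [ 0.5757 -0.1268  0.1025] yaw 18.69 tilt [ 0.0035 -0.    ] F [ 0.1  0.1 -1.6] w 0.0497
0 [-1.3 -0.2  8.5] [ 0.0011 -0.0033 -0.0001]
```

```bash
python3 -m creep '[[[0.3,-1.2,0,5,0.001,-0.003,0],[0.3,0,0,0,0,0,0],[0.3,0,0,0,0,0,0]]]' 30
python3 - <<'E'
from h import *
st();plan((.5744,-.127,.094),18.7,1)
im=env.read_camera("wrist")
cv2.imwrite("pics/w6.png",cv2.resize(im[130:290,170:340,::-1],None,fx=4.5,fy=3.7,interpolation=cv2.INTER_CUBIC))
im=env.read_camera("scene")
cv2.imwrite("pics/s6.png",cv2.resize(im[150:300,180:300,::-1],None,fx=4,fy=4,interpolation=cv2.INTER_CUBIC))
E
```

```text
time: 7.62
tcp_pos: [0.5747, -0.1272, 0.0975]
ee_rot: [3.1, 0.51, 0.001]
ft_force: [-0.1, 0.5, -1.5]
gripper_width: 0.0499
t 7.62 p [ 0.5747 -0.1272  0.0975] yaw 18.7 tilt [ 0.0007 -0.0001] F [-0.1  0.5 -1.5] w 0.0499
0 [-0.3 -0.3  3.5] [ 0.0003 -0.0006  0.0001]
```

View pics/w6.png

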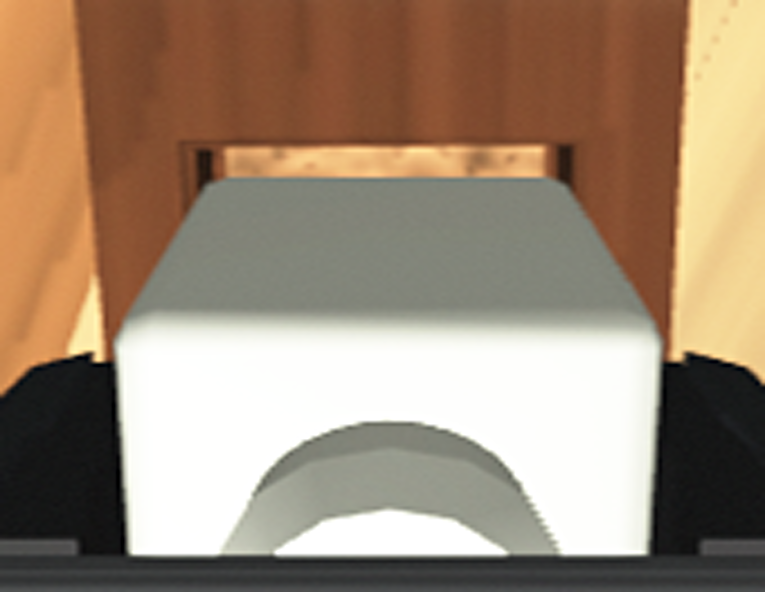

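View pics/s6.png

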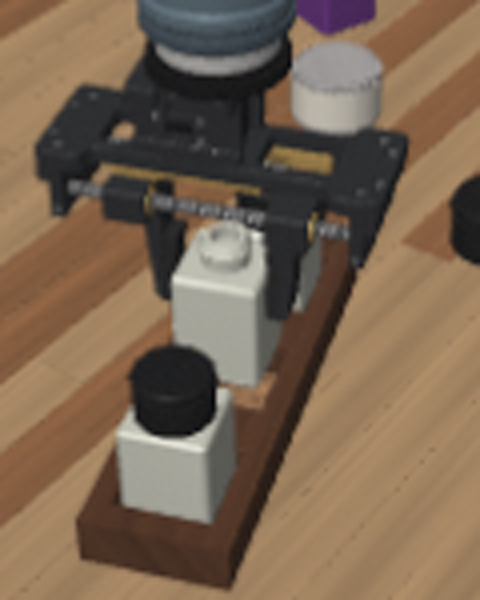

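```bash
python3 - <<'E'
from h import *
np.set_printoptions(precision=4,suppress=True)
p,R,o=tool()
f=lambda Q:(np.array(Q,float)+.5)/[4.5,3.7]-.5+[170,130]
P=onz("wrist",f([(182,143),(574,143)]),.030); print("rim tool",(P-p)@R)
P=onz("wrist",f([(205,179),(573,179),(184,215),(594,215)]),p[2]-.058); print("base",(P-p)@R)
P=onz("wrist",f([(117,340),(661,340)]),p[2]+.010); print("shoulder",(P-p)@R)
E
```

```text
rim tool [[-0.029  -0.0287  0.0674]
 [ 0.026  -0.0287  0.0675]]
base [[-0.0247 -0.0246  0.058 ]
 [ 0.0249 -0.0246  0.058 ]
 [-0.0278 -0.0185  0.058 ]
 [ 0.0279 -0.0185  0.058 ]]
shoulder [[-0.0241 -0.0228 -0.01  ]
 [ 0.0243 -0.0228 -0.01  ]]
```

```bash
python3 -m creep '[[[0.3,-1.3,-1.3,4,0,0,0],[0.3,0,0,0,0,0,0],[0.3,0,0,0,0,0,0]]]' 30
python3 - <<'E'
from h import *
st()
im=env.read_camera("wrist")
cv2.imwrite("pics/w7.png",cv2.resize(im[130:290,170:340,::-1],None,fx=4.5,fy=3.7,interpolation=cv2.INTER_CUBIC))
E
```

```text
time: 8.1
tcp_pos: [0.5729, -0.1263, 0.0931]
ee_rot: [3.1, 0.51, 0.001]
ft_force: [-0.1, 0.6, -2.3]
gripper_width: 0.0498
t 8.1 p [ 0.5729 -0.1263  0.0931] yaw 18.7 tilt [ 0.0005 -0.    ] F [-0.1  0.6 -2.3] w 0.0498
```

View pics/w7.png

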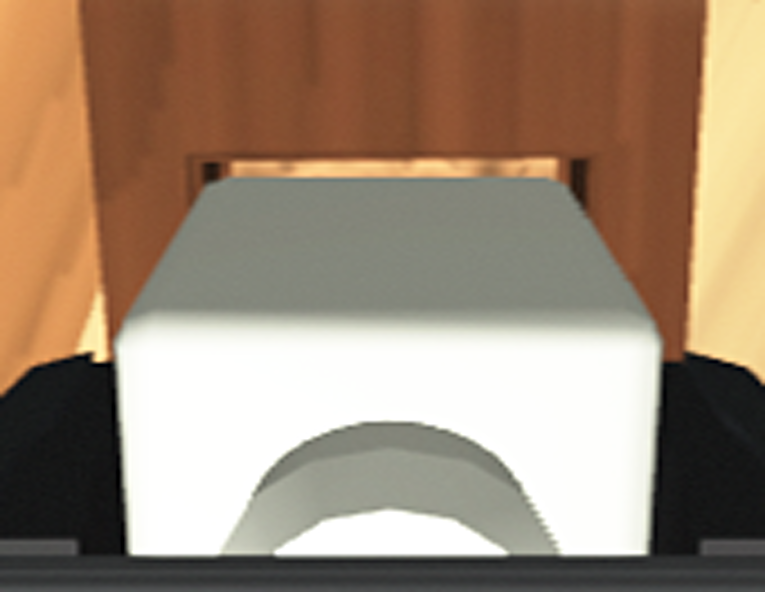

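```bash
python3 -c "
from h import *
np.set_printoptions(precision=4,suppress=True)
p,R,o=tool()
f=lambda Q:(np.array(Q,float)+.5)/[4.5,3.7]-.5+[170,130]
P=onz('wrist',f([(189,156),(588,156)]),.030); print('rim tool',(P-p)@R)"
python3 -m creep '[[[0.3,0,0,4,0,0,0],[0.3,0,0,3,0,0,0],[0.3,0,0,3,0,0,0],[0.3,0,0,0,0,0,0]]]' 30
python3 -c "
from h import *
st();plan((.5729,-.1263,.066),18.7,1)"
```

```text
rim tool [[-0.0275 -0.0274  0.0631]
 [ 0.0275 -0.0273  0.0631]]
time: 8.65
tcp_pos: [0.5729, -0.1263, 0.0823]
ee_rot: [3.1, 0.511, 0.001]
ft_force: [0.1, 0.7, -2.4]
gripper_width: 0.0499
t 8.65 p [ 0.5729 -0.1263  0.0823] yaw 18.71 tilt [ 0.0004 -0.0001] F [ 0.1  0.7 -2.4] w 0.0499
0 [-0.   0.  16.3] [ 0.0002 -0.0004  0.0002]
```

Inside the rim with no contact. Carrying on down.

```bash
python3 -m creep '[[[0.3,0,0,5,0,0,0],[0.3,0,0,4,0,0,0],[0.3,0,0,4,0,0,0],[0.3,0,0,0,0,0,0]]]' 30
python3 -c "
from h import *
st();plan((.5729,-.1263,.066),18.7,1)"
```

```text
time: 9.15
tcp_pos: [0.5729, -0.1263, 0.0683]
ee_rot: [3.1, 0.511, 0.0]
ft_force: [0.2, 0.6, -1.9]
gripper_width: 0.0496
t 9.15 p [ 0.5729 -0.1263  0.0683] yaw 18.7 tilt [ 0.0003 -0.0001] F [ 0.2  0.6 -1.9] w 0.0496
0 [ 0.  -0.   2.3] [ 0.0002 -0.0002  0.0001]
```

```bash
python3 -m creep '[[[0.3,0,0,1.5,0,0,0],[0.3,0,0,1,0,0,0],[0.3,0,0,0.7,0,0,0],[0.3,0,0,0,0,0,0]]]' 30
python3 -c "
from h import *
st()"
```

```text
time: 9.65
tcp_pos: [0.573, -0.1264, 0.0665]
ee_rot: [-3.099, -0.51, -0.001]
ft_force: [-0.3, -0.1, -2.1]
gripper_width: 0.0498
t 9.65 p [ 0.573  -0.1264  0.0665] yaw 18.69 tilt [0.0006 0.0007] F [-0.3 -0.1 -2.1] w 0.0498
```

```bash
python3 -m creep '[[[0.3,0,0,1.5,0,0,0],[0.3,0,0,1.5,0,0,0],[0.3,0,0,0,0,0,0]]]' 30
python3 -c "
from h import *
st()"
```

```text
time: 10.02
tcp_pos: [0.5733, -0.1265, 0.0666]
ee_rot: [-3.098, -0.509, -0.002]
ft_force: [0.1, 0.2, -2.5]
gripper_width: 0.0496
t 10.03 p [ 0.5733 -0.1265  0.0666] yaw 18.67 tilt [0.0012 0.0023] F [ 0.1  0.2 -2.5] w 0.0496
```

```bash
python3 -m creep '[[[0.65,0,0,0,0,0,0],[0.75,0,0,0,0,0,0],[0.75,0,0,0,0,0,0],[0.75,0,0,0,0,0,0]]]' 30
python3 - <<'E'
from h import *
st()
im=env.read_camera("wrist")
cv2.imwrite("pics/w8.png",cv2.resize(im[:,:,::-1],(768,576)))
E
```

```text
time: 10.52
tcp_pos: [0.5739, -0.1266, 0.0665]
ee_rot: [-3.099, -0.51, -0.004]
ft_force: [-0.2, 0.0, 0.1]
gripper_width: 0.0662
t 10.53 p [ 0.5739 -0.1266  0.0665] yaw 18.68 tilt [0.0023 0.0018] F [-0.2  0.   0.1] w 0.0662
```

View pics/w8.png

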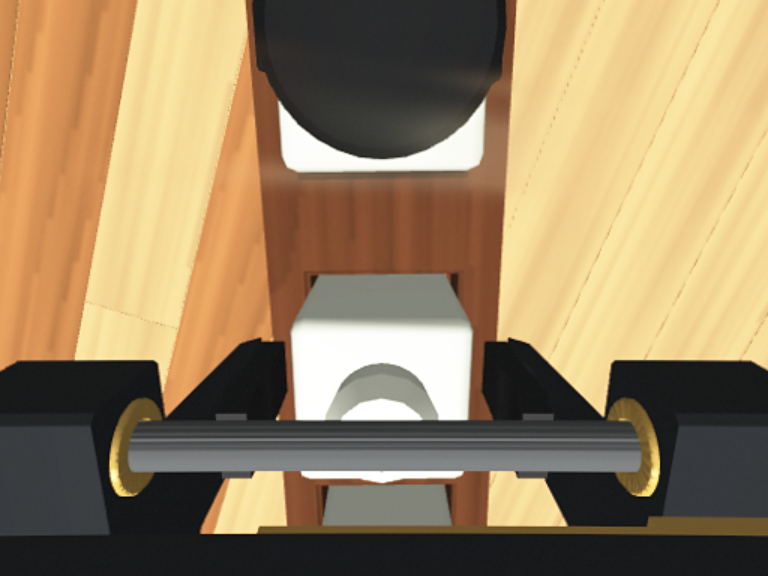

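```bash
python3 -m creep '[[[0.75,0,0,-20,0,0,0],[0.8,0,0,-45,0,0,0],[1,0,0,-45,0,0,0],[1,0,-8,-40,0,0,0],[1,0,0,0,0,0,0],[1,0,0,0,0,0,0]]]' 30
python3 - <<'E'
from h import *
st()
im=env.read_camera("wrist"); i=env.camera_info("wrist")
cv2.imwrite("pics/w9.png",cv2.resize(im[:,:,::-1],(768,576)))
x,y=200,130; cv2.imwrite("pics/w9z.png",cv2.resize(im[y:y+110,x:x+110,::-1],None,fx=5,fy=5,interpolation=cv2.INTER_CUBIC))
E
```

```text
time: 11.32
tcp_pos: [0.5712, -0.1199, 0.2267]
ee_rot: [-3.099, -0.508, -0.01]
ft_force: [-0.7, 0.7, -0.3]
gripper_width: 0.0882
t 11.32 p [ 0.5712 -0.1199  0.2267] yaw 18.6 tilt [0.0059 0.0018] F [-0.7  0.7 -0.3] w 0.0882
```

View pics/w9z.png

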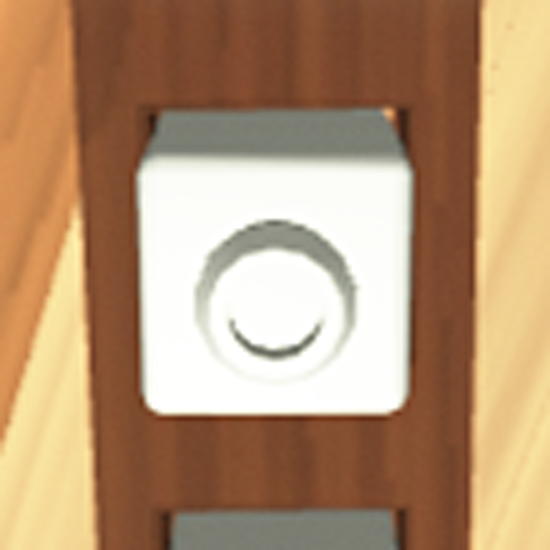

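```bash
python3 - <<'E'
from h import *
np.set_printoptions(precision=4,suppress=True)
f=lambda Q:(np.array(Q,float)+.5)/5-.5+[200,130]
P=onz("wrist",f([(138,153),(412,153),(408,413),(142,413)]),.078); print(P.mean(0),[round(np.linalg.norm(P[i]-P[(i+1)%4]),4) for i in range(4)],[round(np.degrees(np.arctan2(*(P[(i+1)%4]-P[i])[[1,0]])),1) for i in range(4)])
print("bead",onz("wrist",f([(276,300)]),.088), "mouth",onz("wrist",f([(276,303),(276,316)]),.0945))
plan((.595,.1967,.20),30,6)
E
```

```text
[ 0.5727 -0.125   0.078 ] [np.float64(0.0487), np.float64(0.0489), np.float64(0.0495), np.float64(0.0489)] [np.float64(18.5), np.float64(-71.1), np.float64(-161.6), np.float64(108.0)]
bead [[ 0.5728 -0.1249  0.088 ]] mouth [[ 0.5724 -0.1237  0.0945]
 [ 0.5731 -0.1259  0.0945]]
0 [ 20.5 -48.8   4.6] [ 0.0002 -0.0011 -0.0332]
1 [ 22.1 -48.1   4.6] [ 0.0002 -0.0011 -0.0332]
2 [ 23.7 -47.3   4.5] [ 0.0002 -0.0011 -0.0332]
3 [ 25.3 -46.5   4.5] [ 0.0002 -0.0011 -0.0332]
4 [ 26.8 -45.6   4.5] [ 0.0002 -0.0011 -0.0332]
5 [ 28.3 -44.7   4.5] [ 0.0002 -0.0011 -0.0332]
```

```bash
python3 -m creep '[[[1,20.7,-48.5,4,0,0,0],[1,20.7,-48.5,4,0,0,0],[1,20.7,-48.5,4,0,0,0],[1,20.7,-48.5,4,0,0,0],[1,20.7,-48.5,4,0,0,0],[1,20.7,-48.5,4,0,0,0],[1,0,0,0,0,0,0],[1,0,0,0,0,0,0]]]' 30
python3 - <<'E'
from h import *
st()
im=env.read_camera("wrist")
cv2.imwrite("pics/w10.png",cv2.resize(im[:,:,::-1],(768,576)))
g=im.max(2); m=(g<60); m[225:]=0
for c in blobs(m): print(cv2.minEnclosingCircle(c),cv2.boundingRect(c),cv2.contourArea(c))
plan((.5955,.1967,.1),18.7,2)
E
```

```text
time: 12.38
tcp_pos: [0.594, 0.2004, 0.1929]
ee_rot: [3.098, 0.497, -0.013]
ft_force: [-0.2, 0.4, 0.2]
gripper_width: 0.0881
t 12.38 p [0.594  0.2004 0.1929] yaw 18.22 tilt [-0.0074 -0.0054] F [-0.2  0.4  0.2] w 0.0881
((259.8783874511719, 175.03378295898438), 23.4830322265625) (238, 152, 46, 47) 1584.5
((391.0, 142.0), 37.10805130004883) (355, 133, 73, 40) 1496.5
0 [ 0.6  2.2 46.4] [ 0.001   0.0044 -0.004 ]
1 [ 0.4  2.3 46.4] [ 0.001   0.0044 -0.004 ]
```

View pics/w10.png

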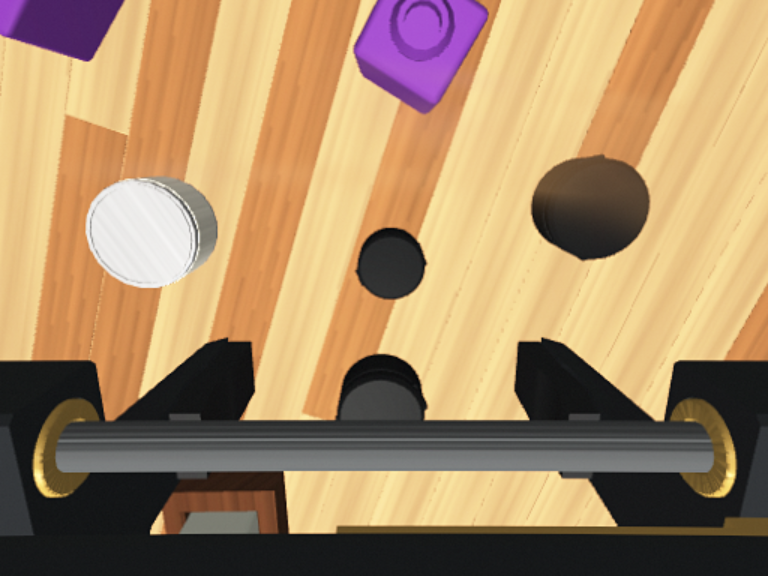

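```bash
python3 - <<'E'
from h import *
np.set_printoptions(precision=4,suppress=True)
P=onz("wrist",[(260.5,176.5),(238.5,176.5),(282.2,176.5)],.027);print(P,np.linalg.norm(P[1]-P[2]))
plan((*P[0][:2],.06),18.7,3)
E
```

```text
[[0.5962 0.2021 0.027 ]
 [0.5763 0.1954 0.027 ]
 [0.6159 0.2086 0.027 ]] 0.04179173370344924
0 [ 1.3 -0.2 44.3] [ 0.0006  0.0029 -0.0027]
1 [ 1.2 -0.1 44.3] [ 0.0006  0.0029 -0.0027]
2 [ 1.  -0.1 44.3] [ 0.0006  0.0029 -0.0027]
```

```bash
python3 -m creep '[[[1,1,0,40,0,0.003,-0.003],[1,1,0,40,0,0.003,-0.003],[1,0,0,0,0,0,0],[1,0,0,0,0,0,0]]]' 30
python3 - <<'E'
from h import *
st()
im=env.read_camera("wrist")
cv2.imwrite("pics/w11.png",cv2.resize(im[:,:,::-1],(768,576)))
E
```

```text
time: 12.92
tcp_pos: [0.5972, 0.1953, 0.1131]
ee_rot: [3.099, 0.494, -0.0]
ft_force: [0.1, 0.2, -0.1]
gripper_width: 0.0876
t 12.93 p [0.5972 0.1953 0.1131] yaw 18.13 tilt [ 0.0005 -0.0038] F [ 0.1  0.2 -0.1] w 0.0876
```

View pics/w11.png

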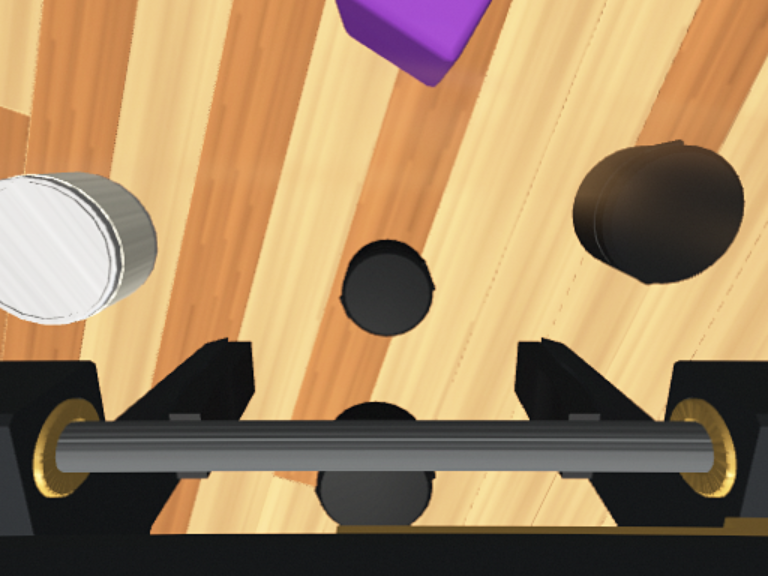

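```bash
python3 - <<'E'
from h import *
np.set_printoptions(precision=4,suppress=True)
f=lambda Q:(np.array(Q,float)+.5)*2/3-.5
P=onz("wrist",f([(387.5,291.5),(342,291.5),(433,291.5),(387.5,247),(387.5,336)]),.027);print(P,np.linalg.norm(P[1]-P[2]),np.linalg.norm(P[3]-P[4]))
plan((*P[0][:2],.05),18.7,2)
E
```

```text
[[0.5966 0.2013 0.027 ]
 [0.5761 0.1947 0.027 ]
 [0.617  0.208  0.027 ]
 [0.5899 0.2216 0.027 ]
 [0.6036 0.18   0.027 ]] 0.042955481538607995 0.04383920454296881
0 [ 0.7 -3.  31.5] [ 0.0019  0.0004 -0.0049]
1 [ 0.7 -3.  31.5] [ 0.0019  0.0004 -0.0049]
```

```bash
python3 -m creep '[[[1,0.7,-3,30,0.002,0,-0.005],[1,0.7,-3,30,0.002,0,-0.005],[1,0,0,0,0,0,0],[1,0,0,0,0,0,0]]]' 30
python3 -c "
from h import *
st();plan((.5966,.2012,.022),18.7,2)"
```

```text
time: 13.48
tcp_pos: [0.6017, 0.2019, 0.0596]
ee_rot: [-3.098, -0.508, -0.016]
ft_force: [0.3, -0.1, 0.4]
gripper_width: 0.088
t 13.47 p [0.6017 0.2019 0.0596] yaw 18.63 tilt [0.0097 0.004 ] F [ 0.3 -0.1  0.4] w 0.088
0 [-2.7 -0.5 18.8] [-0.0003 -0.0052 -0.0006]
1 [-2.6 -0.5 18.8] [-0.0003 -0.0052 -0.0006]
```

```bash
python3 -m creep '[[[1,-2.7,-0.5,16,0,-0.005,0],[1,-2.6,-0.5,16,0,-0.005,0],[1,0,0,0,0,0,0],[1,0,0,0,0,0,0]]]' 30
python3 -c "
from h import *
st();plan((.5966,.2012,.0225),18.7,1)"
```

```text
time: 13.98
tcp_pos: [0.5975, 0.2014, 0.0278]
ee_rot: [-3.099, -0.508, -0.004]
ft_force: [0.5, -0.3, 0.0]
gripper_width: 0.088
t 13.97 p [0.5975 0.2014 0.0278] yaw 18.62 tilt [0.0024 0.0016] F [ 0.5 -0.3  0. ] w 0.088
0 [-0.9 -0.1  5.3] [-0.0007 -0.0027 -0.0015]
```

```bash
python3 -m creep '[[[1,-0.9,0,5,-0.001,-0.003,-0.001],[1,0,0,0,0,0,0],[0.6,0,0,0,0,0,0],[0.4,0,0,0,0,0,0],[0.3,0,0,0,0,0,0],[0.3,0,0,0,0,0,0]]]' 45
python3 -c "
from h import *
st();im=env.read_camera('wrist')
cv2.imwrite('pics/w12.png',cv2.resize(im[:,:,::-1],(768,576)))"
```

```text
time: 14.72
tcp_pos: [0.5972, 0.2013, 0.0232]
ee_rot: [3.1, 0.51, 0.002]
ft_force: [0.3, 1.0, -0.4]
gripper_width: 0.0502
t 14.72 p [0.5972 0.2013 0.0232] yaw 18.68 tilt [ 0.001 -0.   ] F [ 0.3  1.  -0.4] w 0.0502
```

View pics/w12.png

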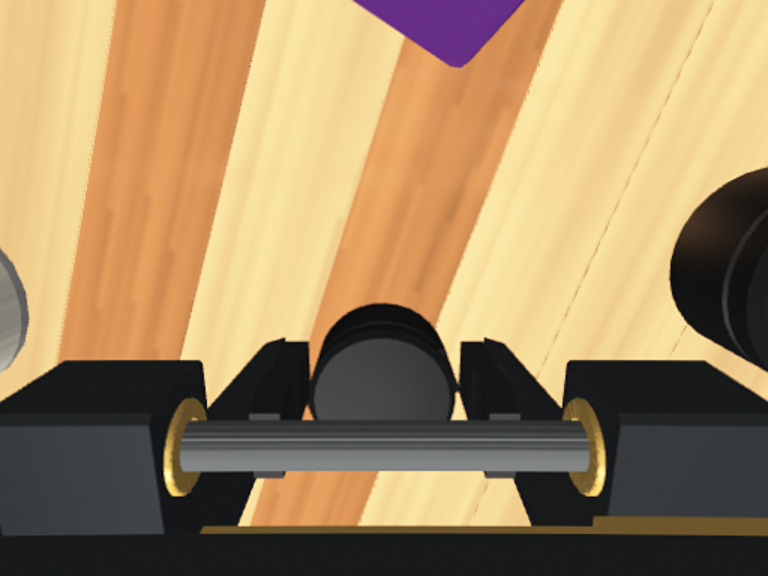

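```bash
python3 -m creep '[[[0.2,0,0,0,0,0,0],[0.2,0,0,0,0,0,0],[0.2,0,0,0,0,0,0],[0.2,0,0,0,0,0,0]]]' 45
python3 -c "
from h import *
st()"
python3 -m creep '[[[0.2,0,0,-20,0,0,0],[0.2,0,0,-45,0,0,0],[0.2,0,0,-50,0,0,0],[0.2,0,0,-50,0,0,0],[0.2,0,0,-30,0,0,0],[0.2,0,0,0,0,0,0],[0.2,0,0,0,0,0,0]]]' 45
python3 -c "
from h import *
st();im=env.read_camera('wrist')
cv2.imwrite('pics/w13.png',cv2.resize(im[:,:,::-1],(768,576)))
plan((.5728+.023,-.125-.068,.23),18.7,8)"
```

```text
time: 15.28
tcp_pos: [0.5972, 0.2013, 0.0232]
ee_rot: [3.1, 0.51, 0.001]
ft_force: [-0.4, 0.6, -0.3]
gripper_width: 0.0434
t 15.28 p [0.5972 0.2013 0.0232] yaw 18.68 tilt [ 0.0009 -0.    ] F [-0.4  0.6 -0.3] w 0.0434
time: 16.15
tcp_pos: [0.5972, 0.2007, 0.2308]
ee_rot: [-3.099, -0.507, -0.007]
ft_force: [-0.3, 0.8, -1.0]
gripper_width: 0.0434
t 16.15 p [0.5972 0.2007 0.2308] yaw 18.6 tilt [0.0043 0.0022] F [-0.3  0.8 -1. ] w 0.0434
0 [-15.9  46.6  -0. ] [-0.0001 -0.0006 -0.0002]
1 [-15.9  46.6  -0. ] [-0.0001 -0.0006 -0.0002]
2 [-15.9  46.6   0. ] [-0.0001 -0.0006 -0.0002]
3 [-15.9  46.6   0. ] [-0.0001 -0.0006 -0.0002]
4 [-15.9  46.6   0. ] [-0.0001 -0.0006 -0.0002]
5 [-15.9  46.6   0.1] [-0.0001 -0.0006 -0.0002]
6 [-15.9  46.6   0.1] [-0.0001 -0.0006 -0.0002]
7 [-15.9  46.6   0.1] [-0.0001 -0.0006 -0.0002]
```

View pics/w13.png

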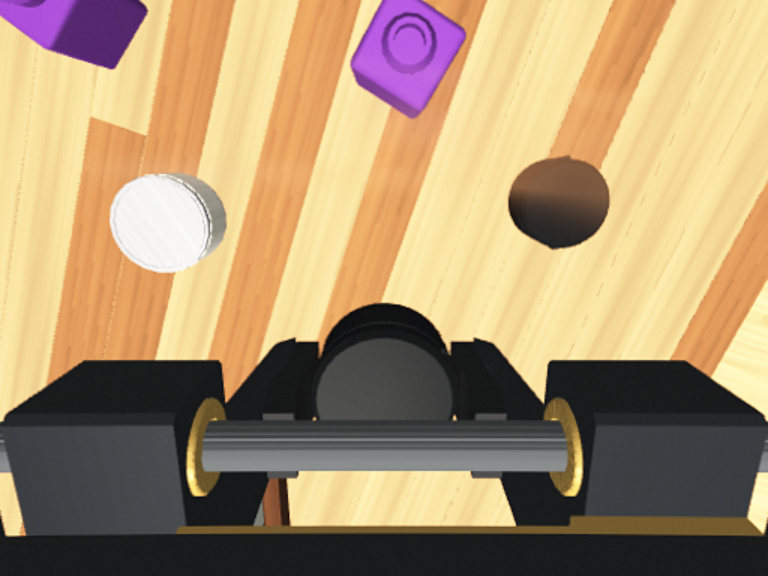

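```bash
python3 -m creep '[[[0.2,-16,46.5,0,0,0,0],[0.2,-16,46.5,0,0,0,0],[0.2,-16,46.5,0,0,0,0],[0.2,-16,46.5,0,0,0,0],[0.2,-16,46.5,0,0,0,0],[0.2,-16,46.5,0,0,0,0],[0.2,-16,46.5,0,0,0,0],[0.2,-16,46.5,0,0,0,0]]]' 45
python3 -m creep '[[[0.2,0,0,0,0,0,0],[0.2,0,0,0,0,0,0]]]' 45
python3 - <<'E'
from h import *
st();im=env.read_camera('wrist')
cv2.imwrite('pics/w14.png',cv2.resize(im[:,:,::-1],(768,576)))
x,y=200,30; cv2.imwrite("pics/w14z.png",cv2.resize(im[y:y+120,x:x+120,::-1],None,fx=5,fy=5,interpolation=cv2.INTER_CUBIC))
x,y=200,190; cv2.imwrite("pics/w14y.png",cv2.resize(im[y:y+100,x:x+120,::-1],None,fx=6,fy=6,interpolation=cv2.INTER_CUBIC))
E
```

```text
time: 17.2
tcp_pos: [0.5901, -0.1979, 0.2177]
ee_rot: [-3.093, -0.523, 0.022]
ft_force: [0.9, 0.2, -0.2]
gripper_width: 0.0436
time: 17.45
tcp_pos: [0.5875, -0.2023, 0.2151]
ee_rot: [-3.095, -0.512, 0.03]
ft_force: [-0.0, 1.2, -0.4]
gripper_width: 0.0433
t 17.45 p [ 0.5875 -0.2023  0.2151] yaw 18.77 tilt [-0.0197  0.0014] F [-0.   1.2 -0.4] w 0.0433
```

View pics/w14.png

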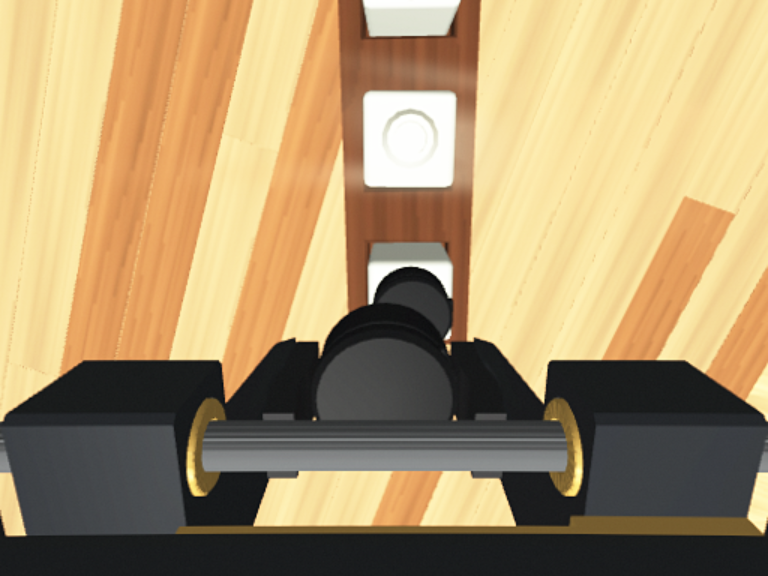

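View pics/w14z.png

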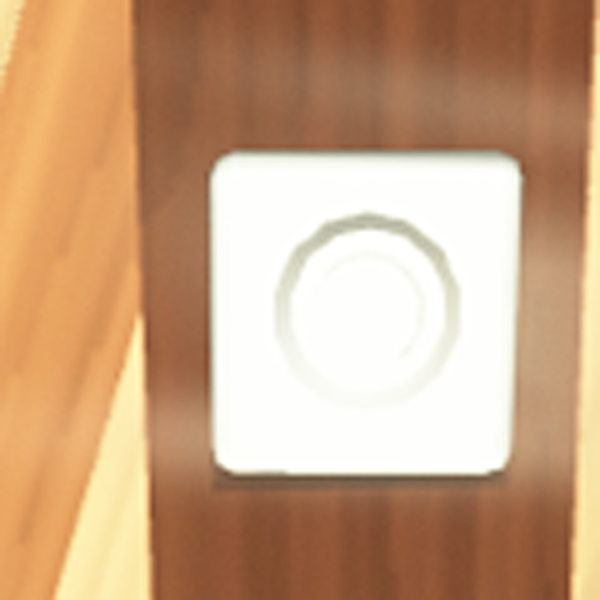

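View pics/w14y.png

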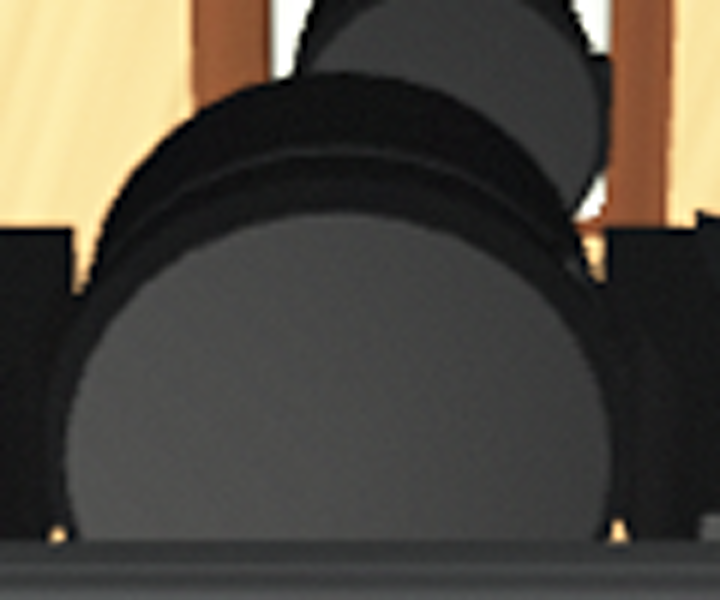

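```bash
python3 - <<'E'
from h import *
np.set_printoptions(precision=4,suppress=True)
p,R,o=tool(); i=env.camera_info("wrist")
f=lambda Q:(np.array(Q,float)+.5)/5-.5+[200,30]
g=lambda Q:(np.array(Q,float)+.5)/6-.5+[200,190]
P=onz("wrist",f([(210,151),(522,151),(512,474),(213,475)]),.078); print("sh",P.mean(0),[round(np.linalg.norm(P[k]-P[(k+1)%4]),4) for k in range(4)])
print("bead",onz("wrist",f([(367,308)]),.088))
def tz(uv,zt): # intersect with plane tool z=zt, in tool coords
    c,d=ray("wrist",uv,i); c=R.T@(c-p); d=d@R; return c+d*((zt-c[2])/d[:,2])[:,None]
print("top disc",tz(g([(338,212),(65,455),(612,455)]),-.0038))
print("rim front",tz(g([(343,72)]),.0232))
E
```

```text
sh [ 0.5726 -0.1265  0.078 ] [np.float64(0.0488), np.float64(0.0494), np.float64(0.0493), np.float64(0.0498)]
bead [[ 0.5724 -0.1255  0.088 ]]
top disc [[ 0.0001 -0.0189 -0.0038]
 [-0.0199  0.0001 -0.0038]
 [ 0.0201  0.0001 -0.0038]]
rim front [[ 0.0005 -0.0206  0.0232]]
```

```bash
python3 -c "
from h import *
st();plan((.5725,-.1256,.20),18.7,2)"
```

```text
t 17.5 p [ 0.5872 -0.2028  0.2152] yaw 18.77 tilt [-0.0198  0.0007] F [-0.8  1.  -0.1] w 0.0439
0 [  5.6 -38.8   7.8] [-0.0035  0.0093  0.0006]
1 [  5.5 -38.9   7.7] [-0.0035  0.0093  0.0006]
```

```bash
python3 -m creep '[[[0.2,5.5,-39,0,-0.003,0.009,0],[0.2,5.5,-39,0,-0.003,0.009,0],[0.2,0,0,0,0,0,0],[0.2,0,0,0,0,0,0]]]' 45
python3 -c "
from h import *
st();plan((.5725,-.1256,.14),18.7,3)"
```

```text
time: 18.0
tcp_pos: [0.5721, -0.1182, 0.214]
ee_rot: [-3.095, -0.523, 0.003]
ft_force: [0.4, -0.7, 0.4]
gripper_width: 0.0434
t 18.0 p [ 0.5721 -0.1182  0.214 ] yaw 19.17 tilt [-0.0025  0.0023] F [ 0.4 -0.7  0.4] w 0.0434
0 [-0.7  2.5 24.7] [-0.001   0.0005  0.0027]
1 [-0.7  2.4 24.7] [-0.001   0.0005  0.0027]
2 [-0.7  2.4 24.7] [-0.001   0.0005  0.0027]
```

```bash
python3 -m creep '[[[0.2,-0.7,2.5,24,-0.001,0,0.003],[0.2,-0.7,2.5,24,-0.001,0,0.003],[0.2,-0.5,2,18,0,0,0.003],[0.2,0,0,0,0,0,0],[0.2,0,0,0,0,0,0]]]' 45
python3 -c "
from h import *
st();plan((.5725,-.1256,.13),18.7,1)"
```

```text
time: 18.62
tcp_pos: [0.5742, -0.1283, 0.147]
ee_rot: [3.099, 0.505, 0.001]
ft_force: [-0.7, 0.7, -0.2]
gripper_width: 0.0436
t 18.62 p [ 0.5742 -0.1283  0.147 ] yaw 18.53 tilt [ 0.0006 -0.0015] F [-0.7  0.7 -0.2] w 0.0436
0 [-0.8 -3.1 17. ] [ 0.0017 -0.0001 -0.003 ]
```

```bash
python3 -m creep '[[[0.2,-0.8,-3,8,0.0015,0,-0.003],[0.2,0,0,8,0,0,0],[0.2,0,0,0,0,0,0],[0.2,0,0,0,0,0,0]]]' 50
python3 - <<'E'
from h import *
st();plan((.5725,-.1256,.125),18.7,1)
im=env.read_camera('scene')
cv2.imwrite("pics/s15.png",cv2.resize(im[150:300,180:300,::-1],None,fx=4,fy=4,interpolation=cv2.INTER_CUBIC))
im=env.read_camera('wrist')
cv2.imwrite('pics/w15.png',cv2.resize(im[:,:,::-1],(768,576)))
E
```

```text
time: 19.12
tcp_pos: [0.5733, -0.1254, 0.1313]
ee_rot: [3.099, 0.511, 0.004]
ft_force: [0.8, -0.2, -0.5]
gripper_width: 0.0433
t 19.12 p [ 0.5733 -0.1254  0.1313] yaw 18.74 tilt [0.0025 0.    ] F [ 0.8 -0.2 -0.5] w 0.0433
0 [-0.9 -0.1  6.3] [ 0.0008 -0.0023  0.0006]
```

View pics/s15.png

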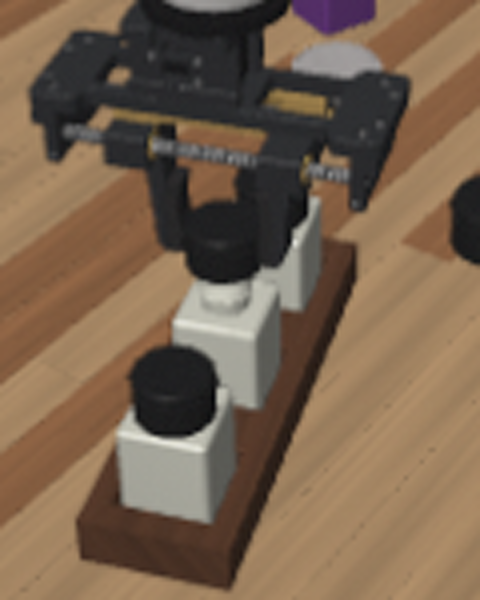

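View pics/w15.png

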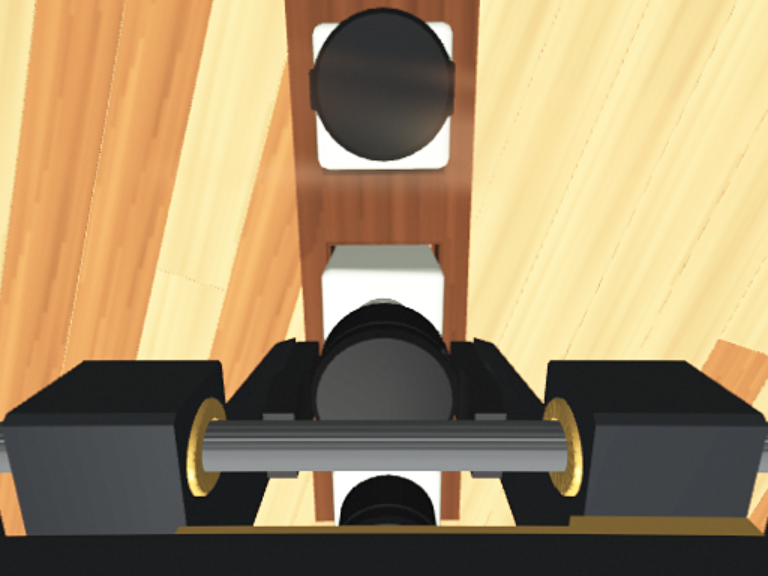

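```bash
python3 -m creep '[[[0.2,-0.6,0,6,0.001,-0.002,0],[0.2,0,0,5,0,0,0],[0.2,0,0,4,0,0,0],[0.2,0,0,0,0,0,0]]]' 60
python3 -c "
from h import *
st();plan((.5727,-.1256,.111),18.7,1)"
```

```text
time: 19.73
tcp_pos: [0.5727, -0.1256, 0.1153]
ee_rot: [-3.099, -0.511, -0.0]
ft_force: [-0.1, 0.3, 0.5]
gripper_width: 0.0433
t 19.73 p [ 0.5727 -0.1256  0.1153] yaw 18.73 tilt [0.0001 0.0004] F [-0.1  0.3  0.5] w 0.0433
0 [0.  0.  4.3] [-0.0003 -0.0002  0.0006]
```

```bash
python3 -m creep '[[[0.2,0,0,2,0,0,0],[0.2,0,0,2,0,0,0],[0.2,0,0,2,0,0,0]]]' 60
python3 -m creep '[[[0.2,0,0,2,0,0,0]]]' 60
python3 -m creep '[[[0.2,0,0,2,0,0,0]]]' 60
```

```text
time: 20.1
tcp_pos: [0.5731, -0.125, 0.1097]
ee_rot: [-3.098, -0.512, -0.001]
ft_force: [-1.9, 0.5, 4.5]
gripper_width: 0.0432
time: 20.23
tcp_pos: [0.5731, -0.1251, 0.1077]
ee_rot: [-3.099, -0.512, -0.002]
ft_force: [-0.5, -0.1, 2.9]
gripper_width: 0.0431
time: 20.35
tcp_pos: [0.5729, -0.1251, 0.1054]
ee_rot: [-3.099, -0.512, -0.001]
ft_force: [-1.0, 0.8, 0.7]
gripper_width: 0.0434
```

```bash
python3 -m creep '[[[0.2,0,0,2,0,0,0]]]' 60
python3 -m creep '[[[0.2,0,0,2,0,0,0]]]' 60
python3 -m creep '[[[0.2,0,0,2,0,0,0]]]' 60
```

```text
time: 20.48
tcp_pos: [0.5728, -0.125, 0.1031]
ee_rot: [-3.098, -0.512, -0.001]
ft_force: [0.3, 1.7, 0.2]
gripper_width: 0.0433
time: 20.6
tcp_pos: [0.5728, -0.1248, 0.1011]
ee_rot: [-3.098, -0.512, -0.001]
ft_force: [-5.3, 3.1, 22.8]
gripper_width: 0.0431
time: 20.72
tcp_pos: [0.5729, -0.1248, 0.101]
ee_rot: [-3.097, -0.511, -0.001]
ft_force: [-11.4, 4.2, 36.4]
gripper_width: 0.0436
```

```bash
python3 -m creep '[[[0.2,0,0,0.5,0,0,0]]]' 60
python3 -m creep '[[[0.2,0,0,0.5,0,0,0]]]' 60
python3 -c "
from h import *
st();im=env.read_camera('wrist')
cv2.imwrite('pics/w16.png',cv2.resize(im[:,:,::-1],(768,576)));st()
im=env.read_camera('scene')
cv2.imwrite('pics/s16.png',cv2.resize(im[150:300,180:300,::-1],None,fx=4,fy=4,interpolation=cv2.INTER_CUBIC));st()"
```

```text
time: 20.85
tcp_pos: [0.5728, -0.125, 0.1013]
ee_rot: [-3.097, -0.511, -0.001]
ft_force: [-1.0, 0.6, 0.3]
gripper_width: 0.0439
time: 20.98
tcp_pos: [0.5728, -0.125, 0.1012]
ee_rot: [-3.096, -0.511, -0.001]
ft_force: [-2.6, 1.7, 5.6]
gripper_width: 0.0435
t 20.98 p [ 0.5728 -0.125   0.1012] yaw 18.74 tilt [-0.0001  0.0035] F [-2.6  1.7  5.6] w 0.0435
t 21.02 p [ 0.5729 -0.1249  0.1012] yaw 18.74 tilt [0.     0.0036] F [-2.7  0.8  7.6] w 0.0431
t 21.07 p [ 0.5728 -0.1249  0.1012] yaw 18.74 tilt [-0.0002  0.0036] F [-3.4  1.6  7.8] w 0.0431
```

View pics/s16.png

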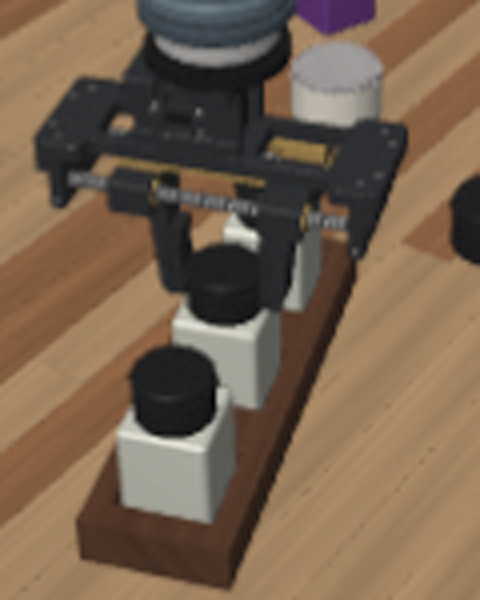

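View pics/w16.png

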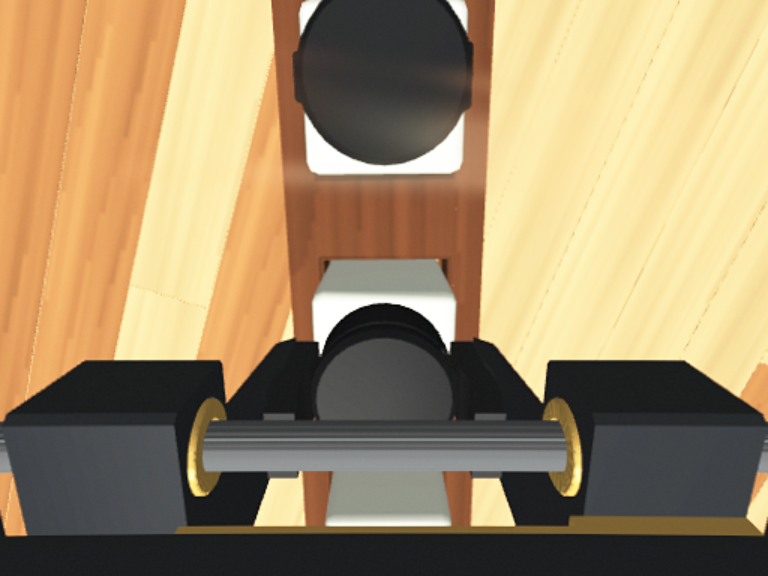

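The cap has not moved in the fingers: its front edge is still at (384,337). The TCP stopped at 0.101, which is the home height. In the scene view it matches the neighbouring capped jars. Now I'll trim the push to about 10 N.

```bash
python3 -m creep '[[[0.2,0,0,0.7,0,0,0]]]' 60
python3 -c "
from h import *
for k in range(6): env.read_camera('top'); st()"
```

```text
time: 21.2
tcp_pos: [0.5728, -0.1248, 0.1012]
ee_rot: [-3.096, -0.511, -0.001]
ft_force: [-3.8, 1.1, 12.0]
gripper_width: 0.0434
t 21.25 p [ 0.5729 -0.1249  0.1012] yaw 18.74 tilt [-0.0001  0.004 ] F [-3.9  1.6 11.6] w 0.0432
t 21.3 p [ 0.5728 -0.1249  0.1012] yaw 18.74 tilt [-0.0002  0.004 ] F [-2.7  2.2 10.6] w 0.0434
t 21.35 p [ 0.5728 -0.1249  0.1012] yaw 18.74 tilt [-0.0002  0.0041] F [-3.4  2.3 11.7] w 0.0434
t 21.4 p [ 0.5728 -0.1249  0.1012] yaw 18.74 tilt [-0.0001  0.0041] F [-3.8  2.7 10.8] w 0.0431
t 21.45 p [ 0.5728 -0.1249  0.1012] yaw 18.74 tilt [-0.0001  0.004 ] F [-3.7  1.9 10.5] w 0.0432
t 21.5 p [ 0.5728 -0.1249  0.1012] yaw 18.74 tilt [-0.0001  0.004 ] F [-3.8  1.8 10.6] w 0.0431
```

```bash
python3 -c "
from h import *
print(env.hand_in()); st()"
```

```text
the job is handed in; nothing more can be done
None
the job is handed in; nothing more can be done
```

The open jar now stands in the middle pocket of the rack with its cap pressed fully home. I handed the job in at about 21.5 s, with the gripper still on the cap and bearing down.

- **Jar:** When I released it, the arm had stopped within 0.5 mm of the height expected for a jar on the pocket floor. From above, the shoulder came out the right size at 78 mm height.
- **Cap:** The push force rose, then dropped to almost nothing as the cap went down. The cap stopped dead with the tool at z = 0.101 m, which is the home height. The wrist camera showed it had not slipped in the fingers.
- **Final push:** The downward force held steady at about 10.5–11.7 N. There was also about 4 N of sideways force.
- **Disagreements:**
  - The click's 6–15 N peak fell between readings; the highest I saw before the drop was 4.5 N.
  - The push briefly reached 36 N when the cap hit home, and I then eased it off.
  - The top-view position of the cap was about 5 mm off from the wrist-camera one. I used the wrist-camera one.
- **Not re-measured:** I did not check the positions of the tin and the two capped jars again at the end. They looked unmoved in the last pictures, and I felt no contact with them.

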